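# Cradle two injectors and switch on the inspection lamp

### The job

Lay the two fuel injectors in the V-grooves of the inspection cradle, each in the grooves of its own band colour, cradled on both rails and centred, with the nozzle pointing at the strip lamp; set them down, do not drop them. Only then switch the lamp on: nudge the green-ridged slide switch all the way across to its white-dot side. Leave the blue-ridged switch off and everything else where it is, and finish hands off.

Things in the scene. Friction and masses are not known exactly. Their poses are not given: they have to be found in the camera images.
- red_injector: Injector, loose, can roll, about 0.4 kg: aluminium barrel 150 long, 32 in diameter, with a red band 28 wide at its tail end; brass nozzle (diameter 12, 22 long) at the front, black plug (diameter 22, 22 long) at the tail. Origin on the axis at mid-barrel, within 4 of the balance point; x runs along the axis to the nozzle, y and z turn with rolling. Starts on the tray, axis 20 above the bench.
- yellow_injector: Injector, loose, can roll, about 0.4 kg: aluminium barrel 150 long, 32 in diameter, with a yellow band 28 wide at its tail end; brass nozzle (diameter 12, 22 long) at the front, black plug (diameter 22, 22 long) at the tail. Origin on the axis at mid-barrel, within 4 of the balance point; x runs along the axis to the nozzle, y and z turn with rolling. Starts on the tray, axis 20 above the bench.
- red_nozzle (a point): Tip of the red-banded injector's nozzle, 97 from its origin along x.
- yellow_nozzle (a point): Tip of the yellow-banded injector's nozzle, 97 from its origin along x.
- tray: Black rubber tray mat fixed to the bench, flat, 260 (x) by 200 (y), top 4 above the bench; the injectors lie on it roughly along its x axis, nozzles to +x, 45 either side of its middle. Origin at the centre of its underside.
- cradle: Fixture fixed to the bench: blue base plate 8 thick, 250 (x, from -70 to 180) by 200 (y), with two cross rails at x = -45 and 45, each with V-notches: red at y = 45, yellow at y = -45. A black strip lamp with amber face, 180 wide, 60 high, stands across the +x end, face at x = 147. Origin on the bench, midway between the four notches; x runs along the grooves to the lamp.
- red_groove (a point): Where the middle of a cradled barrel's axis lies in the red grooves: 52 above the bench, midway between the rails; x along the groove to the lamp. Notches are 90 degrees, 42 wide at the mouth, tips 51 above the bench; rails are 12 thick, 78 clear between them and open down to the base plate, so fingers can pass.
- yellow_groove (a point): The same for the yellow V-grooves.
- lamp_pod: Grey switch box fixed to the bench, 60 (x) by 100 (y) by 40 high, with a black level top at height 40. Origin at the centre of its underside on the bench; the slide switch moves along its y axis; a white dot on top, 40 from the middle, marks the +y end (on). This one has the green ridge and is the lamp's.
- bath_pod: Grey switch box fixed to the bench, 60 (x) by 100 (y) by 40 high, with a black level top at height 40. Origin at the centre of its underside on the bench; the slide switch moves along its y axis; a white dot on top, 40 from the middle, marks the +y end (on). This one has the blue ridge, is the ultrasonic bath's and must stay off.
- lamp_ridge (a point): Middle of the top edge of the green ridge of the lamp switch, 48 above the bench. The ridge is 8 thick along the slide, 26 wide across it and stands 8 proud of its slide plate (36 by 32), which lies level with the box top. At off it is 9 from the box centre, away from the white dot. Its y axis points to the white dot.
- bath_ridge (a point): Middle of the top edge of the blue ridge of the bath switch, 48 above the bench. The ridge is 8 thick along the slide, 26 wide across it and stands 8 proud of its slide plate (36 by 32), which lies level with the box top. At off it is 9 from the box centre, away from the white dot. Its y axis points to the white dot.
- lamp_switch (a joint): Slide switch of the lamp box, in metres: 0 is off, 0.018 is on (ridge at the white dot's side). An over-centre detent of about 3.5 N at most resists until mid-travel (0.009) and then snaps it on to the end stop.
- bath_switch (a joint): Slide switch of the bath box, in metres: 0 is off, 0.018 is on (ridge at the white dot's side). An over-centre detent of about 3.5 N at most resists until mid-travel (0.009) and then snaps it on to the end stop. Starts off and must stay off.
- coupling: Bystander: brass coupling standing up, 32 in diameter, 62 high, loose, just beside the cradle on its yellow side. Origin at the centre of its underside.
- beaker: Bystander: glass beaker, 66 in diameter at the rim, 75 high, loose. Origin at the centre of its underside.
- star_knob: Bystander: black star knob on a steel foot, 54 across, 42 high, loose. Origin at the centre of its underside.
- fluid_bottle: Bystander: white bottle with a blue cap, 60 in diameter, 150 high, loose. Origin at the centre of its underside.
Not all that is in view belongs to the job. Leave any purple or turquoise look-alike of the yellow_injector alone.

How it is judged:
By the outcome, as a careful person would: the job done as asked, in the order asked, and still so for the second after the job is handed in, with the robot touching nothing.
It also fails if it takes over 64 s, if anything falls off the work surface, if the arm or the gripper's body presses on something with over 40 N, if the wrist force passes 120 N, or if a joint passes its speed limit or range.

### The arm

A 7-joint arm with a two-finger parallel gripper is mounted at the origin on the work surface. World frame = base frame: x ahead of the robot, y to its left, z up, the work surface at z = 0. Lengths are in m, angles in rad, forces in N, time in s.
With the tool pointing down it reaches from about 0.4 to 0.85 m from the base axis. Payload 4.5 kg.
Tool frame: the origin (TCP) lies on the centre line of the jaws, within the pads' length; the fingertips stand r.tcp_to_tips ahead of it and the grasp point (between the pads) lies 2 mm behind it (r.tcp_to_tips is the distance from the TCP to the fingertips, in m); z points along the fingers, y is the line along which they close (so a half turn about z gives the same grasp; the last joint's range is limited). The gripper opens to 88 mm and grips with 3 to 60 N. Pads are 18 mm wide; open, the fingers measure 123 mm over their backs; the gripper's body (75 mm by 187 mm) begins 45 mm behind the grasp point.
Start: joints at [-1.117, 0.689, -0.195, 1.565, 0.157, 0.902, -0.215], TCP at [0.255, 0.571, 0.256] pointing down, gripper open.
Joint ranges: [-3.01, 3.01], [-0.46, 2.08], [-1.47, 1.51], [0.13, 2.56], [-1, 4.14], [0.04, 2.09], [-2.66, 2.66]. Speed limits (rad/s): [2.57, 2.57, 3.14, 3.14, 3.14, 3.14, 3.14].

### API

Orientations are given as a unit quaternion [w, x, y, z].
In Python, from station import r gives the robot as it stands. The module is installed in compiled form; this text tells all that it offers.
- The arm moves only by the tool apply_moves, never from a script. Its argument "commands" is a list of rows, each an object of numbers: "x", "y", "z": the shift along the tool's x, y, z in units of 40 mm (1.0 is 40 mm); "wx", "wy", "wz": the turn, a rotation vector about the tool's x, y, z in units of 5 degrees (1.0 is 5 degrees). In form: [{"x": .., "y": .., "z": .., "wx": .., "wy": .., "wz": ..}, ...]. A call has 1 to 5 rows; each row is the pose to reach, as a shift and turn from the pose commanded when the call began, along the tool's axes at that moment; what a row does not reach only later rows make up. A row lasts 1/12 s, in which the tool goes at most 41.7 mm and 7.16 degrees, less where a joint would pass 70% of its speed; a pose out of reach is approached as far as the arm can. A call with a gripper value outside its range is refused whole. "gripper" is the closure, from -1 (fully open) to 1 (shut), set as the call begins (left out, the last holds). The fingers move at their own pace and stop on an object; the grip force is fixed at half the most. Time passes only in rows, so rows that repeat a pose let the fingers close. It gives the time, the measured TCP pose, the force, the opening and the grip force at its end, in the units of the state.
- r.get_state(): the state, without advancing time (a new reading comes with each control period).
- r.grab_frame(name): name is "scene" or "top" or "wrist"; returns a dict with "image" (480x640x3 uint8, red, green, blue), "fovy" (degrees; the focal length in pixels is half the picture's height over the tangent of half this angle, whatever the lens; pixels are square), "cx", "cy" (the principal point, pixels), "xyz" and "rotation" of the camera in the world. Camera axes: x right, y up, looking along -z (the intrinsics and any distortion apply to the point x, -y, -z); pixel columns grow to the right and rows downward; lengths in m; the calibration is good to about 2 mm. A picture is of the moment at which its call begins. There is no depth.
- r.sign_off(): hands the job in; it is judged then, once.
The state is a dict: "time": time; "joint_positions": joint angles; "joint_velocities": joint speeds; "tau": joint torques, N m; "tool_pos": TCP position; "tool_rot": TCP orientation; "ft_force": force on the tool from outside, world axes, zero at the start; "ft_torque": the same for the moment, N m; "gripper_width": finger opening in m; "finger_force": force on a finger pad.
Only numpy, scipy, OpenCV 4.12 (cv2) and the standard library are available. Lean on these libraries where they do the work, as an engineer would, in place of code of your own. Each camera call takes 0.05 s, during which the arm holds its last target. There are 200 camera calls.

## Working session

There is one attempt and no reset: what is moved stays moved. The work goes in short steps, Python scripts to look and compute and a tool call to move; the robot and the scene stay as the last step left them, time stands still between calls to the robot, and variables do not carry over. Pictures are saved under pics/ and viewed, at most 10 in all, crops included, and the job is handed in when it is done.

Besides the shell and the picture viewer there is one more tool, called after "Emit:" by a JSON object that holds its "name" and its "arguments". apply_moves: Moves the arm, as the interface text tells. Its arguments: {"type":"object","properties":{"commands":{"type":"array","items":{"type":"object","properties":{"x":{"type":"number"},"y":{"type":"number"},"z":{"type":"number"},"wx":{"type":"number"},"wy":{"type":"number"},"wz":{"type":"number"}}}},"gripper":{"type":"number"}},"required":["commands"]}

```bash
ls; mkdir -p pics
cat > h.py <<'E'
import numpy as np, cv2
from station import r
def save(n,f): cv2.imwrite('pics/'+n+'.png',cv2.cvtColor(f['image'],cv2.COLOR_RGB2BGR))
E
python3 - <<'E'
from h import *
for n in ('top','scene'):
    f=r.grab_frame(n); save(n+'0',f); print({k:v for k,v in f.items() if k!='image'})
    np.save(n+'0.npy',f,allow_pickle=True)
print(r.get_state(), r.tcp_to_tips)
E
```

```text
pics
{'fovy': 56.003024311539434, 'cx': 316.8664638293606, 'cy': 233.12686233902264, 'xyz': array([0.33910985, 0.05144401, 1.14106035]), 'rotation': array([ 0.70677486,  0.06308091, -0.05204096, -0.70269612])}
{'fovy': 55.06478113197188, 'cx': 318.72692559642735, 'cy': 235.06256214350398, 'xyz': array([ 1.15062093, -0.56435533,  0.72925709]), 'rotation': array([0.82128156, 0.41870143, 0.18675242, 0.33957217])}
{'time': 0.1, 'joint_positions': array([-1.11722985,  0.68990514, -0.19451439,  1.56624408,  0.15728543,
        0.90252225, -0.21510482]), 'joint_velocities': array([-0.00129537, -0.00347343, -0.00158774, -0.00272988, -0.00131128,
       -0.00026188, -0.00082625]), 'tau': array([-3.27296926e-03, -5.28504682e+01, -1.27156790e+00, -1.53840816e+01,
       -5.25494723e-02,  1.97845176e-03,  3.46196987e-05]), 'tool_pos': array([0.25453143, 0.57021864, 0.25498586]), 'tool_rot': array([-1.17572696e-04,  2.08316991e-01,  9.78060999e-01, -8.36643187e-04]), 'ft_force': array([0.63585888, 0.17952991, 0.04621324]), 'ft_torque': array([-0.01712376,  0.01908668,  0.01616452]), 'finger_force': 0.0, 'gripper_width': 0.08805301557104686} 0.017
```

View pics/top0.png

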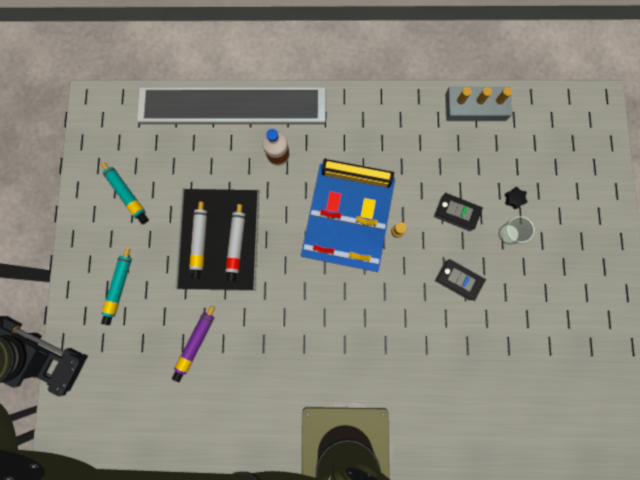

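View pics/scene0.png

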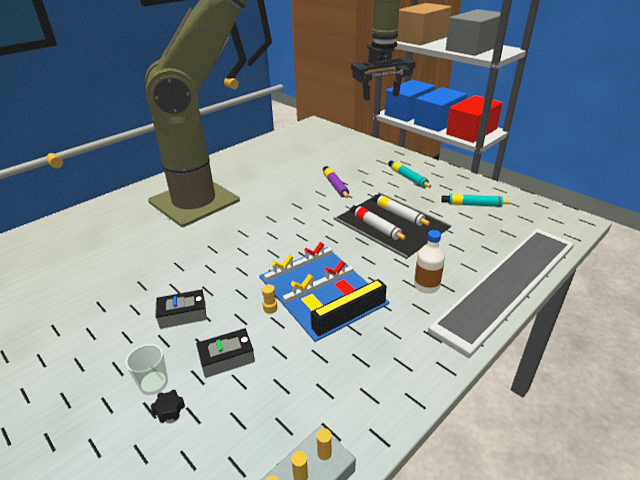

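The top view shows six injector-like objects:
- Tray: yellow band (198,240) and red band (236,243). Both have aluminium barrels.
- Look-alikes off the tray: turquoise (125,193) and (117,287), purple (194,343).

The two aluminium ones on the black tray fit the description. The lamp pod with the green ridge is at (459,211), the bath pod with the blue ridge is at (460,280), and the cradle is at (348,215). Next I'll measure and make one confirming crop.

```bash
cat >> h.py <<'E'
from scipy.spatial.transform import Rotation as R
def q2R(q): return R.from_quat(np.r_[q[1:],q[0]])
def ray(f,uv):
    fl=240/np.tan(np.radians(f['fovy']/2)); u=np.atleast_2d(uv)
    d=np.c_[(u[:,0]-f['cx'])/fl,-(u[:,1]-f['cy'])/fl,-np.ones(len(u))]
    return np.array(f['xyz']),q2R(f['rotation']).apply(d)
def onz(f,uv,z):
    o,d=ray(f,uv); return (o+d*((z-o[2])/d[:,2])[:,None])[:,:2]
def proj(f,P):
    fl=240/np.tan(np.radians(f['fovy']/2)); p=q2R(f['rotation']).inv().apply(np.atleast_2d(P)-f['xyz'])
    return np.c_[f['cx']+fl*p[:,0]/-p[:,2], f['cy']-fl*p[:,1]/-p[:,2]]
def hsv(f): return cv2.cvtColor(f['image'],cv2.COLOR_RGB2HSV)
def blobs(m,amin=15):
    n,l,s,c=cv2.connectedComponentsWithStats(m.astype(np.uint8),connectivity=8)
    return [(s[i,4],c[i],l==i) for i in range(1,n) if s[i,4]>=amin]
def box(m,x0,y0,x1,y1):
    o=np.zeros(m.shape,bool); o[y0:y1,x0:x1]=m[y0:y1,x0:x1]; return o
def axis(P):
    c=P.mean(0); w,v=np.linalg.eigh(np.cov((P-c).T)); a=v[:,1]; return c,a*np.sign(a[0]),np.sqrt(12*w)
def pts(m): y,x=np.nonzero(m); return np.c_[x,y].astype(float)
E
python3 - <<'E'
from h import *
f=np.load('top0.npy',allow_pickle=True).item(); h=hsv(f); H,S,V=[h[...,i].astype(int) for i in range(3)]
for n,b in (('yel',(185,195,212,285)),('red',(222,195,252,285))):
    m=box(V>75,*b); bl=max(blobs(m),key=lambda t:t[0]); 
    c,a,e=axis(onz(f,pts(bl[2]),.02)); print(n,bl[0],bl[1],c,a,e)
    for nm,mm in (('band',(S>150)&(V>110)&(((H<8)|(H>172)) if n=='red' else ((H>23)&(H<35)))),('brass',(S>100)&(V>75)&(H>10)&(H<=22))):
        for t in blobs(box(mm,*b),8): print('  ',nm,t[0],t[1],onz(f,t[1],.02))
B=(300,155,400,275)
for nm,mm in (('red',(S>150)&((H<8)|(H>172))),('yel',(S>150)&(H>18)&(H<35)),('white',(S<70)&(V>120)),('blue',(S>150)&(H>100)&(H<125))):
    for t in blobs(box(mm,*B)): print('cr',nm,t[0],t[1],[*map(float,pts(t[2]).min(0))],pts(t[2]).max(0))
for t in blobs(box((S<60)&(V>170),430,190,485,300),4): print('dot',t[0],t[1],onz(f,t[1],.04))
for nm,a,b in (('green',50,80),('blue',100,125)):
    for t in blobs(box((S>120)&(H>a)&(H<b),435,190,485,300),4): print(nm,t[0],t[1],onz(f,t[1],.047))
for t in blobs(box(V<60,430,185,490,305),60): print('blk',t[0],t[1],cv2.minAreaRect(pts(t[2]).astype(np.float32)))
im=f['image'][150:300,170:490,::-1]; cv2.imwrite('pics/crop.png',cv2.resize(im,(800,375),interpolation=cv2.INTER_CUBIC))
E
```

```text
yel 855 [197.87251462 237.83157895] [0.51036187 0.36986145] [ 0.9997079  -0.02416834] [0.03308437 0.16625993]
   band 66 [195.60606061 259.77272727] [[0.45444926 0.37278702]]
   brass 46 [200.5        204.65217391] [[0.59578201 0.36741532]]
   brass 10 [200.2 265.4] [[0.44040697 0.36054647]]
red 842 [235.0807601  240.62470309] [0.50368132 0.27542653] [ 0.99708604 -0.07628522] [0.03257622 0.16433794]
   band 134 [232.41044776 262.8880597 ] [[0.44714444 0.28008466]]
   brass 41 [238.92682927 207.56097561] [[0.58854244 0.26873011]]
cr red 297 [332.33333333 205.51851852] [321.0, 192.0] [340. 217.]
cr red 91 [323.1978022  249.20879121] [313.0, 245.0] [333. 252.]
cr yel 498 [357.71686747 169.81726908] [325.0, 161.0] [390. 179.]
cr yel 291 [356.17182131 177.90034364] [324.0, 171.0] [389. 185.]
cr yel 300 [367.22333333 212.28333333] [357.0, 199.0] [376. 224.]
cr yel 84 [396.16666667 230.21428571] [392.0, 223.0] [399. 236.]
cr yel 88 [359.43181818 256.40909091] [350.0, 253.0] [370. 259.]
cr white 3901 [350.29300179 213.64726993] [300.0, 155.0] [399. 274.]
cr white 56 [317.05357143 213.6785714
[... 428 characters left out ...]
52.27465127 195.74025974] [311.0, 164.0] [394. 223.]
cr blue 2155 [344.48259861 236.1387471 ] [304.0, 215.0] [384. 258.]
cr blue 512 [340.01757812 260.16992188] [302.0, 250.0] [378. 270.]
dot 17 [444.41176471 204.11764706] [[ 0.59472799 -0.24753624]]
dot 21 [447. 271.] [[ 0.42837194 -0.24736408]]
green 31 [463.77419355 210.70967742] [[ 0.57662656 -0.29251305]]
blue 33 [465.78787879 280.75757576] [[ 0.40462119 -0.28949296]]
blk 666 [458.25375375 212.85135135] ((458.4716491699219, 211.6898193359375), (42.75392532348633, 26.796476364135742), 19.79887580871582)
blk 637 [460.08477237 280.61381476] ((459.4245910644531, 279.7358703613281), (44.193511962890625, 25.54482078552246), 29.05460548400879)
```

View pics/crop.png

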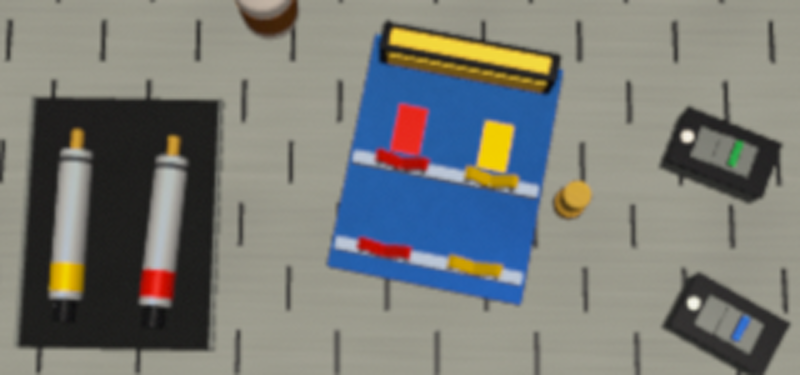

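The crop confirms it: both aluminium injectors are on the black tray, the coloured grooves are on the cradle with the coupling beside its yellow side, the green ridge is on the upper pod and the dots are on the left (+y). First I'll hover over the tray for a wrist look.

```bash
cat >> h.py <<'E'
def plan(way, start=None):
    """way: list of (xyz, yaw_deg of tool x); prints the call for each, from the present or given pose"""
    s=r.get_state(); p,Rc=np.array(s['tool_pos']),q2R(s['tool_rot'])
    if start is not None: p,Rc=np.array(start[0]),tool(start[1])
    for P,yaw in way:
        d=np.round(Rc.inv().apply(np.array(P)-p)/.04,2); w=np.round(np.degrees((Rc.inv()*tool(yaw)).as_rotvec())/5,2)
        print('to',np.round(P,4),yaw,'d',d,'w',w,'rows',round(max(np.linalg.norm(d)*40/41.7,np.linalg.norm(w)*5/7.16),1))
        p=p+Rc.apply(d*.04); Rc=Rc*R.from_rotvec(np.radians(w*5))
def tool(yaw): return R.from_euler('z',yaw,degrees=True)*R.from_euler('x',180,degrees=True)
E
python3 - <<'E'
from h import *
print('yaw now',q2R(r.get_state()['tool_rot']).apply([1,0,0]))
plan([((.37,.45,.25),168),((.48,.325,.24),177)])
f=np.load('top0.npy',allow_pickle=True).item()
L=onz(f,[[311,212.5],[384,227],[304,246.5],[378,262]],.048); print(L, L.mean(0))
v=L[0]-L[1]; print('yaw y',np.degrees(np.arctan2(-v[0],v[1])), np.linalg.norm(v)); v=L[2]-L[3]; print(np.degrees(np.arctan2(-v[0],v[1])))
print('coupling',onz(f,[[400,229]],.03))
E
```

```text
yaw now [-9.13208035e-01  4.07493645e-01 -1.18587445e-04]
to [0.37 0.45 0.25] 168 d [-3.86 -1.57  0.13] w [-0.02 -0.   -2.41] rows 4.0
to [0.48  0.325 0.24 ] 177 d [-3.34 -2.48  0.25] w [ 0.  -0.  -1.8] rows 4.0
[[ 0.57046868  0.0840798 ]
 [ 0.53481338 -0.09548708]
 [ 0.48556336  0.10041679]
 [ 0.44856815 -0.07950299]] [0.50985339 0.00237663]
yaw y -11.230730440470733 0.1830725662653916
-11.619244321242515
coupling [[ 0.53314607 -0.13760204]]
```

Emit:
{"name": "apply_moves", "arguments": {"commands": [{"x": -3.86, "y": -1.57, "z": 0.13, "wz": -2.41}, {"x": -3.86, "y": -1.57, "z": 0.13, "wz": -2.41}, {"x": -3.86, "y": -1.57, "z": 0.13, "wz": -2.41}, {"x": -3.86, "y": -1.57, "z": 0.13, "wz": -2.41}, {"x": -3.86, "y": -1.57, "z": 0.13, "wz": -2.41}]}}

```text
invalid input at $.commands[0]: expected keys x, y, z, wx, wy, wz
```

Emit:
{"name": "apply_moves", "arguments": {"commands": [{"x": -3.34, "y": -2.48, "z": 0.25, "wz": -1.8}, {"x": -3.34, "y": -2.48, "z": 0.25, "wz": -1.8}, {"x": -3.34, "y": -2.48, "z": 0.25, "wz": -1.8}, {"x": -3.34, "y": -2.48, "z": 0.25, "wz": -1.8}, {"x": -3.34, "y": -2.48, "z": 0.25, "wz": -1.8}]}}

```text
invalid input at $.commands[0]: expected keys x, y, z, wx, wy, wz
```

Emit:
{"name": "apply_moves", "arguments": {"commands": [{"x": 0}, {"x": 0}]}}

```text
invalid input at $.commands[0]: expected keys x, y, z, wx, wy, wz
```

Run:
```python
from h import *
f=r.grab_frame('wrist'); np.save('w1.npy',f,allow_pickle=True); save('w1',f); s=r.get_state(); print(s['time'],s['tool_pos'],f['xyz'],f['rotation'],f['fovy'])
```

```text
0.15 [0.2545622  0.57032768 0.25510624] [0.19112717 0.59907413 0.38287416] [ 0.83122563 -0.11415965 -0.072886    0.53918379] 68.89788114045113
```

View pics/w1.png

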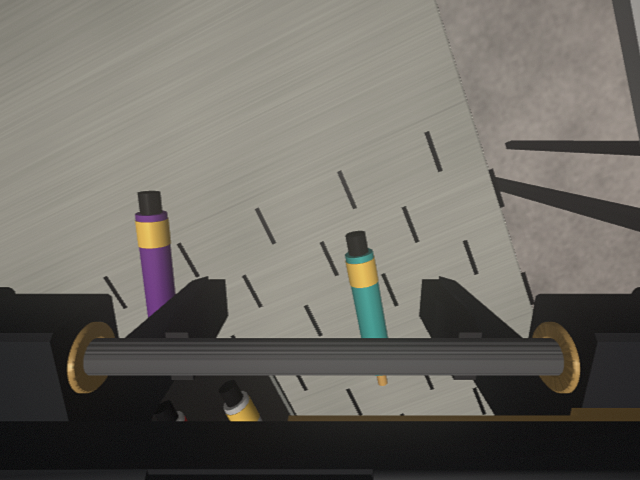

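The moves were refused because every row needs all six keys. The wrist camera looks to the tool's +x side (towards the robot), so I'll hover further out to see the injectors.

Run:
```python
from h import *
f=np.load('w1.npy',allow_pickle=True).item(); s=r.get_state(); Rt=q2R(s['tool_rot'])
for uv in ([320,20],[320,150],[320,280],[60,150],[600,150]):
    g=np.r_[onz(f,uv,.02)[0],.02]; print(uv,Rt.inv().apply(g-s['tool_pos']))
plan([((.39,.46,.26),168),((.52,.325,.27),177),((.57,.325,.27),177)])
```

```text
[320, 20] [ 0.17575438 -0.00283921  0.23510236]
[320, 150] [ 0.05996976 -0.00317384  0.23510805]
[320, 280] [-0.08062743 -0.00358018  0.23511494]
[60, 150] [ 0.0600775  -0.26525198  0.2354626 ]
[600, 150] [0.05985408 0.27824664 0.23472732]
to [0.39 0.46 0.26] 168 d [-4.22 -1.14 -0.12] w [-0.02 -0.   -2.41] rows 4.2
to [0.52  0.325 0.27 ] 177 d [-3.88 -2.62 -0.25] w [ 0.  -0.  -1.8] rows 4.5
to [0.57  0.325 0.27 ] 177 d [-1.24  0.06 -0.  ] w [0. 0. 0.] rows 1.2
```

Emit:
{"name": "apply_moves", "arguments": {"commands": [{"x": -4.22, "y": -1.14, "z": -0.12, "wx": 0, "wy": 0, "wz": -2.41}, {"x": -4.22, "y": -1.14, "z": -0.12, "wx": 0, "wy": 0, "wz": -2.41}, {"x": -4.22, "y": -1.14, "z": -0.12, "wx": 0, "wy": 0, "wz": -2.41}, {"x": -4.22, "y": -1.14, "z": -0.12, "wx": 0, "wy": 0, "wz": -2.41}, {"x": -4.22, "y": -1.14, "z": -0.12, "wx": 0, "wy": 0, "wz": -2.41}]}}

```text
time: 0.57
tool_pos: [0.3983, 0.453, 0.2601]
tool_rot: [0.003, 0.11, 0.994, -0.003]
ft_force: [1.1, -1.0, -0.2]
gripper_width: 0.0882
finger_force: 0.0
```

Emit:
{"name": "apply_moves", "arguments": {"commands": [{"x": -4.5, "y": -2.6, "z": -0.25, "wx": 0, "wy": 0, "wz": -1.8}, {"x": -4.5, "y": -2.6, "z": -0.25, "wx": 0, "wy": 0, "wz": -1.8}, {"x": -4.5, "y": -2.6, "z": -0.25, "wx": 0, "wy": 0, "wz": -1.8}, {"x": -4.5, "y": -2.6, "z": -0.25, "wx": 0, "wy": 0, "wz": -1.8}, {"x": -4.5, "y": -2.6, "z": -0.25, "wx": 0, "wy": 0, "wz": -1.8}]}}

```text
time: 0.98
tool_pos: [0.5459, 0.3195, 0.2704]
tool_rot: [-0.0, 0.026, 1.0, -0.0]
ft_force: [0.9, 1.6, 0.1]
gripper_width: 0.088
finger_force: 0.0
```

Emit:
{"name": "apply_moves", "arguments": {"commands": [{"x": 0, "y": 0, "z": 0, "wx": 0, "wy": 0, "wz": 0}, {"x": 0, "y": 0, "z": 0, "wx": 0, "wy": 0, "wz": 0}, {"x": 0, "y": 0, "z": 0, "wx": 0, "wy": 0, "wz": 0}]}}

```text
time: 1.23
tool_pos: [0.5441, 0.3215, 0.2702]
tool_rot: [-0.001, 0.026, 1.0, 0.0]
ft_force: [0.6, 2.0, 0.2]
gripper_width: 0.0879
finger_force: 0.0
```

Run:
```python
from h import *
f=r.grab_frame('wrist'); np.save('w2.npy',f,allow_pickle=True); save('w2',f); s=r.get_state(); print(s['time'],s['tool_pos'],s['tool_rot'])
```

```text
1.2833 [0.54336501 0.32251141 0.27030388] [-7.25497191e-04  2.51679681e-02  9.99682889e-01  4.10454235e-04]
```

View pics/w2.png

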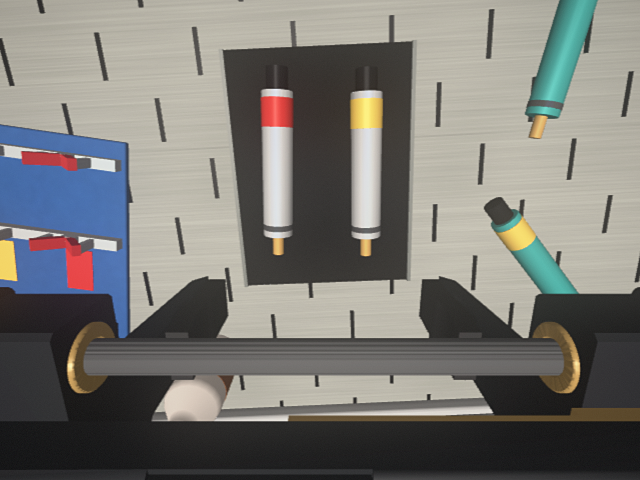

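Both injectors show clearly: red-band barrel at columns 262–294, rows 90–238, and yellow-band barrel at columns 351–383, rows 90–238, with the nozzles at the bottom (+x). Now measuring them.

Run:
```python
from h import *
f=np.load('w2.npy',allow_pickle=True).item(); h=hsv(f); H,S,V=[h[...,i].astype(int) for i in range(3)]
for n,b in (('red',(245,60,315,265)),('yel',(330,60,405,265))):
    m=box(V>75,*b); t=max(blobs(m),key=lambda t:t[0]); m=t[2]
    brass=m&(H>8)&(H<22)&(S>90); brass[:225]=False; bar=m&~brass
    y=pts(bar)[:,1]; print(n,t[0],y.min(),y.max(),brass.sum())
    P=pts(bar); rows=[(np.mean([P[P[:,1]==k,0].min(),P[P[:,1]==k,0].max()]),k) for k in range(100,230,4)]
    X=onz(f,rows,.02); c=X.mean(0); _,_,v=np.linalg.svd(X-c); a=v[0]*np.sign(v[0][0])
    ends=onz(f,[[rows[0][0],y.min()-.5],[rows[-1][0],y.max()+.5]],.02); s=(ends-c)@a; bs=(onz(f,pts(brass).mean(0),.02)-c)@a
    o=c+a*s.mean(); print(' origin',o,'axis deg',np.degrees(np.arctan2(a[1],a[0])),'len',np.ptp(s),'by brass',c+a*(bs-.086))
```

```text
red 4875 88.0 255.0 186
 origin [0.50961116 0.27440581] axis deg -4.728840984607021 len 0.17739986062825308 by brass [0.5008318  0.27513205]
yel 4862 67.0 256.0 180
 origin [0.50560757 0.36958178] axis deg -1.4717418986552895 len 0.19783236114498803 by brass [0.50758027 0.36953109]
```

Run:
```python
from h import *
plan([((.5015,.2751,.12),175.3),((.5015,.2751,.024),175.3)])
```

```text
to [0.5015 0.2751 0.12  ] 175.3 d [ 0.98 -1.24  3.76] w [ 0.01 -0.02  0.36] rows 3.9
to [0.5015 0.2751 0.024 ] 175.3 d [0.  0.  2.4] w [-0.  0.  0.] rows 2.3
```

Emit:
{"name": "apply_moves", "arguments": {"commands": [{"x": 0.98, "y": -1.24, "z": 3.76, "wx": 0, "wy": 0, "wz": 0.36}, {"x": 0.98, "y": -1.24, "z": 3.76, "wx": 0, "wy": 0, "wz": 0.36}, {"x": 0.98, "y": -1.24, "z": 3.76, "wx": 0, "wy": 0, "wz": 0.36}, {"x": 0.98, "y": -1.24, "z": 3.76, "wx": 0, "wy": 0, "wz": 0.36}, {"x": 0.98, "y": -1.24, "z": 3.76, "wx": 0, "wy": 0, "wz": 0.36}]}}

```text
time: 1.7
tool_pos: [0.496, 0.2702, 0.1146]
tool_rot: [-0.006, 0.04, 0.999, -0.005]
ft_force: [-1.7, -1.0, 0.3]
gripper_width: 0.0883
finger_force: 0.0
```

Emit:
{"name": "apply_moves", "arguments": {"commands": [{"x": 0, "y": 0, "z": 0, "wx": 0, "wy": 0, "wz": 0}, {"x": 0, "y": 0, "z": 0, "wx": 0, "wy": 0, "wz": 0}, {"x": 0, "y": 0, "z": 0, "wx": 0, "wy": 0, "wz": 0}, {"x": 0, "y": 0, "z": 0, "wx": 0, "wy": 0, "wz": 0}, {"x": 0, "y": 0, "z": 0, "wx": 0, "wy": 0, "wz": 0}]}}

```text
time: 2.12
tool_pos: [0.5042, 0.275, 0.1218]
tool_rot: [0.001, 0.042, 0.999, 0.001]
ft_force: [0.3, -0.4, -0.4]
gripper_width: 0.0884
finger_force: 0.0
```

Run:
```python
from h import *
f=r.grab_frame('wrist'); np.save('w3.npy',f,allow_pickle=True)
print(r.get_state()['tool_pos'])
plan([((.5015,.2751,.05),175.3),((.5015,.2751,.024),175.3)])
```

```text
[0.50390082 0.27455713 0.1214234 ]
to [0.5015 0.2751 0.05  ] 175.3 d [0.06 0.01 1.79] w [ 0.02  0.03 -0.02] rows 1.7
to [0.5015 0.2751 0.024 ] 175.3 d [ 0.   -0.01  0.65] w [ 0. -0.  0.] rows 0.6
```

Emit:
{"name": "apply_moves", "arguments": {"commands": [{"x": 0.06, "y": 0, "z": 0.6, "wx": 0, "wy": 0, "wz": 0}, {"x": 0.06, "y": 0, "z": 1.2, "wx": 0, "wy": 0, "wz": 0}, {"x": 0.06, "y": 0, "z": 1.7, "wx": 0, "wy": 0, "wz": 0}, {"x": 0.06, "y": 0, "z": 2.0, "wx": 0, "wy": 0, "wz": 0}, {"x": 0.06, "y": 0, "z": 2.15, "wx": 0, "wy": 0, "wz": 0}]}}

```text
time: 2.58
tool_pos: [0.5002, 0.2737, 0.0329]
tool_rot: [-0.001, 0.042, 0.999, -0.0]
ft_force: [-0.1, -0.0, 0.6]
gripper_width: 0.0881
finger_force: 0.0
```

Emit:
{"name": "apply_moves", "arguments": {"commands": [{"x": 0, "y": 0, "z": 0, "wx": 0, "wy": 0, "wz": 0}, {"x": 0, "y": 0, "z": 0, "wx": 0, "wy": 0, "wz": 0}, {"x": 0, "y": 0, "z": 0, "wx": 0, "wy": 0, "wz": 0}, {"x": 0, "y": 0, "z": 0, "wx": 0, "wy": 0, "wz": 0}]}}

```text
time: 2.92
tool_pos: [0.5013, 0.2743, 0.0352]
tool_rot: [0.001, 0.042, 0.999, 0.001]
ft_force: [-0.2, 1.0, -0.8]
gripper_width: 0.0881
finger_force: 0.0
```

Run:
```python
from h import *
print(r.get_state()['tool_pos'])
plan([((.5015,.2751,.024),175.3)])
f=np.load('w3.npy',allow_pickle=True).item(); h=hsv(f); H,S,V=[h[...,i].astype(int) for i in range(3)]
for t in blobs((S>150)&(V>110)&((H<8)|(H>172)),80): print(t[0],t[1],pts(t[2]).min(0),pts(t[2]).max(0),onz(f,t[1],.02))
```

```text
[0.50130729 0.2742882  0.03520317]
to [0.5015 0.2751 0.024 ] 175.3 d [-0.    0.02  0.28] w [ 0.02  0.02 -0.02] rows 0.3
905 [306.50497238 156.14585635] [296. 134.] [318. 180.] [[0.4441939  0.26998098]]
1005 [336.30149254 156.1840796 ] [325. 134.] [347. 179.] [[0.44582028 0.28896511]]
83 [  1.6626506  252.48192771] [  0. 242.] [  4. 261.] [[0.49087201 0.05480767]]
```

Emit:
{"name": "apply_moves", "arguments": {"commands": [{"x": 0, "y": 0.02, "z": 0.15, "wx": 0, "wy": 0, "wz": 0}, {"x": 0, "y": 0.02, "z": 0.28, "wx": 0, "wy": 0, "wz": 0}, {"x": 0, "y": 0.02, "z": 0.28, "wx": 0, "wy": 0, "wz": 0}, {"x": 0, "y": 0.02, "z": 0.28, "wx": 0, "wy": 0, "wz": 0}]}}

```text
time: 3.25
tool_pos: [0.5004, 0.2745, 0.0225]
tool_rot: [-0.0, 0.042, 0.999, -0.0]
ft_force: [-1.1, 0.1, -0.0]
gripper_width: 0.0881
finger_force: 0.0
```

Emit:
{"name": "apply_moves", "arguments": {"commands": [{"x": 0, "y": 0, "z": 0, "wx": 0, "wy": 0, "wz": 0}, {"x": 0, "y": 0, "z": 0, "wx": 0, "wy": 0, "wz": 0}, {"x": 0, "y": 0, "z": 0, "wx": 0, "wy": 0, "wz": 0}, {"x": 0, "y": 0, "z": 0, "wx": 0, "wy": 0, "wz": 0}, {"x": 0, "y": 0, "z": 0, "wx": 0, "wy": 0, "wz": 0}], "gripper": 1}}

```text
time: 3.67
tool_pos: [0.5007, 0.2748, 0.023]
tool_rot: [0.0, 0.042, 0.999, 0.0]
ft_force: [0.6, -0.5, -0.6]
gripper_width: 0.0571
finger_force: 0.0
```

Emit:
{"name": "apply_moves", "arguments": {"commands": [{"x": 0, "y": 0, "z": 0, "wx": 0, "wy": 0, "wz": 0}, {"x": 0, "y": 0, "z": 0, "wx": 0, "wy": 0, "wz": 0}, {"x": 0, "y": 0, "z": 0, "wx": 0, "wy": 0, "wz": 0}, {"x": 0, "y": 0, "z": 0, "wx": 0, "wy": 0, "wz": 0}, {"x": 0, "y": 0, "z": 0, "wx": 0, "wy": 0, "wz": 0}]}}

```text
time: 4.08
tool_pos: [0.5007, 0.2748, 0.023]
tool_rot: [0.0, 0.042, 0.999, 0.0]
ft_force: [-0.5, 0.5, -0.5]
gripper_width: 0.0308
finger_force: 30.0
```

Run:
```python
from h import *
plan([((.5007,.2748,.20),175.3),((.55,.11,.22),168.6)])
```

```text
to [0.5007 0.2748 0.2   ] 175.3 d [-0.    0.   -4.43] w [ 0.    0.   -0.02] rows 4.2
to [0.55 0.11 0.22] 168.6 d [-1.57 -4.   -0.5 ] w [0.   0.   1.34] rows 4.1
```

Emit:
{"name": "apply_moves", "arguments": {"commands": [{"x": 0, "y": 0, "z": -0.3, "wx": 0, "wy": 0, "wz": 0}, {"x": 0, "y": 0, "z": -1.0, "wx": 0, "wy": 0, "wz": 0}, {"x": 0, "y": 0, "z": -1.9, "wx": 0, "wy": 0, "wz": 0}, {"x": 0, "y": 0, "z": -2.8, "wx": 0, "wy": 0, "wz": 0}, {"x": 0, "y": 0, "z": -3.5, "wx": 0, "wy": 0, "wz": 0}]}}

```text
time: 4.5
tool_pos: [0.5006, 0.2746, 0.1658]
tool_rot: [0.0, 0.042, 0.999, 0.0]
ft_force: [0.8, 1.1, -2.9]
gripper_width: 0.0313
finger_force: 30.0
```

Emit:
{"name": "apply_moves", "arguments": {"commands": [{"x": -0.3, "y": -0.7, "z": -0.4, "wx": 0, "wy": 0, "wz": 0.2}, {"x": -0.7, "y": -1.5, "z": -0.8, "wx": 0, "wy": 0, "wz": 0.5}, {"x": -1.0, "y": -2.4, "z": -1.2, "wx": 0, "wy": 0, "wz": 0.8}, {"x": -1.3, "y": -3.3, "z": -1.43, "wx": 0, "wy": 0, "wz": 1.1}, {"x": -1.57, "y": -4.0, "z": -1.43, "wx": 0, "wy": 0, "wz": 1.34}]}}

```text
time: 4.92
tool_pos: [0.5507, 0.1062, 0.2226]
tool_rot: [0.001, 0.102, 0.995, -0.001]
ft_force: [0.6, -0.5, -3.2]
gripper_width: 0.0311
finger_force: 30.0
```

Emit:
{"name": "apply_moves", "arguments": {"commands": [{"x": 0, "y": 0, "z": 0, "wx": 0, "wy": 0, "wz": 0}, {"x": 0, "y": 0, "z": 0, "wx": 0, "wy": 0, "wz": 0}, {"x": 0, "y": 0, "z": 0, "wx": 0, "wy": 0, "wz": 0}, {"x": 0, "y": 0, "z": 0, "wx": 0, "wy": 0, "wz": 0}, {"x": 0, "y": 0, "z": 0, "wx": 0, "wy": 0, "wz": 0}]}}

```text
time: 5.33
tool_pos: [0.5491, 0.1117, 0.2201]
tool_rot: [-0.0, 0.099, 0.995, 0.0]
ft_force: [-0.6, -0.3, -2.7]
gripper_width: 0.0314
finger_force: 30.0
```

Run:
```python
from h import *
f=r.grab_frame('wrist'); np.save('w4.npy',f,allow_pickle=True); save('w4',f); s=r.get_state(); print(s['time'],s['tool_pos'],s['tool_rot'],s['gripper_width'])
```

```text
5.3833 [0.54924521 0.11158436 0.22005662] [-3.43283138e-04  9.88309937e-02  9.95104125e-01  3.13092558e-04] 0.031228488682024942
```

View pics/w4.png

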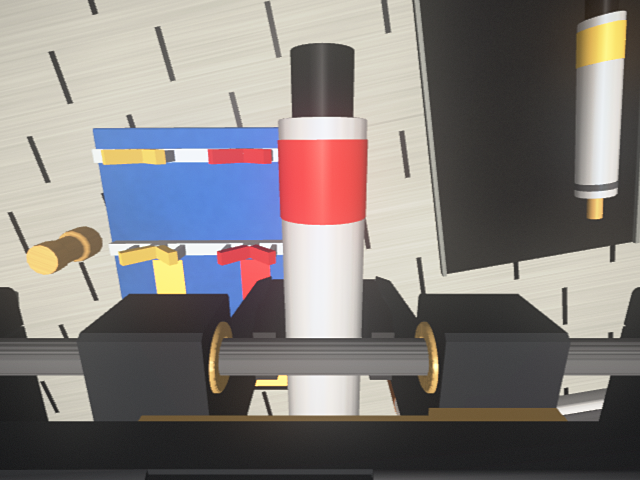

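The cradle is clear of the held part. Near rail: yellow block at columns 103–165 and red at 208–273, row 156. Far rail: yellow about column 149 and red about column 247, rows 245–265. The coupling is at (65,250).

Run:
```python
from h import *
f=np.load('w4.npy',allow_pickle=True).item(); h=hsv(f); H,S,V=[h[...,i].astype(int) for i in range(3)]
print('cam',f['xyz'])
B=(85,120,280,275)
for nm,mm in (('red',(S>120)&((H<10)|(H>170))),('yel',(S>100)&(H>15)&(H<35)),('white',(S<40)&(V>200))):
    for t in blobs(box(mm,*B),20):
        P=pts(t[2]); print(nm,t[0],t[1].round(1),P.min(0),P.max(0),onz(f,[t[1],*[[P[:,0].min(),t[1][1]],[P[:,0].max(),t[1][1]]]],.05).round(4).tolist())
bm=(S>120)&(H>100)&(H<125); 
# plate left edge (y=-100) and near edge (x=-70)
E1=[(pts(box(bm,85,k,280,k+1))[:,0].min()-.5,k) for k in list(range(170,240,4))]
E2=[(k,pts(box(bm,k,110,k+1,149))[:,1].min()-.5) for k in range(110,270,5)]
for n,e in (('left',E1),('near',E2)):
    X=onz(f,e,.008); c=X.mean(0); _,_,v=np.linalg.svd(X-c); a=v[0]; print(n,c,a,np.degrees(np.arctan2(a[1],a[0])), np.abs((X-c)@v[1]).max())
im=f['image'][120:280,85:285,::-1]; cv2.imwrite('pics/c4.png',cv2.resize(im,(750,600),interpolation=cv2.INTER_CUBIC))
```

```text
cam [0.48108837 0.12567536 0.34802021]
red 54 [278.8 157.7] [278. 140.] [279. 182.] [[0.4875, 0.087], [0.4874, 0.0863], [0.4875, 0.0872]]
red 904 [239.5 155.8] [208. 149.] [271. 163.] [[0.4795, 0.0554], [0.4744, 0.0298], [0.4847, 0.081]]
red 1237 [248.8 258.7] [217. 245.] [275. 274.] [[0.5684, 0.0401], [0.5628, 0.0122], [0.573, 0.0633]]
yel 899 [133.2 156.2] [101. 149.] [165. 164.] [[0.4624, -0.0312], [0.4572, -0.0574], [0.4676, -0.0053]]
yel 108 [ 87.4 248.2] [ 85. 237.] [ 95. 258.] [[0.5305, -0.0983], [0.5301, -0.1004], [0.5319, -0.0917]]
yel 1203 [154.2 258.9] [119. 246.] [183. 274.] [[0.5518, -0.0432], [0.5456, -0.0742], [0.5569, -0.0179]]
white 2932 [ 99.1 202.1] [ 85. 120.] [149. 274.] [[0.4933, -0.073], [0.4909, -0.0849], [0.5018, -0.031]]
white 708 [185.1 123. ] [134. 120.] [236. 126.] [[0.4458, 0.0189], [0.4376, -0.0217], [0.4539, 0.0593]]
white 248 [259.8 123. ] [242. 120.] [277. 126.] [[0.4577, 0.0782], [0.4548, 0.0641], [0.4604, 0.0919]]
white 443 [190.1 154.9] [164. 149.] [207. 161.] [[0.4707, 0.0154], [0.4665, -0.0058], [0.4735, 0.0291]]
white 72 [274.8 154.5] [272. 148.] [277. 161.] [[0.4843, 0.0844], [0.4838, 0.0821], [0.4847, 0.0861]]
white 526 [202.6 247.5] [168. 243.] [242. 254.] [[0.5501, 0.0025], [0.544, -0.0277], [0.557, 0.0369]]
white 93 [270.9 246.1] [259. 243.] [279. 254.] [[0.5608, 0.0625], [0.5587, 0.0521], [0.5622, 0.0695]]
left [ 0.4984045  -0.09540923] [ 0.98156845 -0.19111093] -11.017623825739124 0.00047698589704693784
near [0.44513988 0.00480781] [0.19393155 0.98101506] 78.81768542015267 0.0006115085972038207
```

View pics/c4.png

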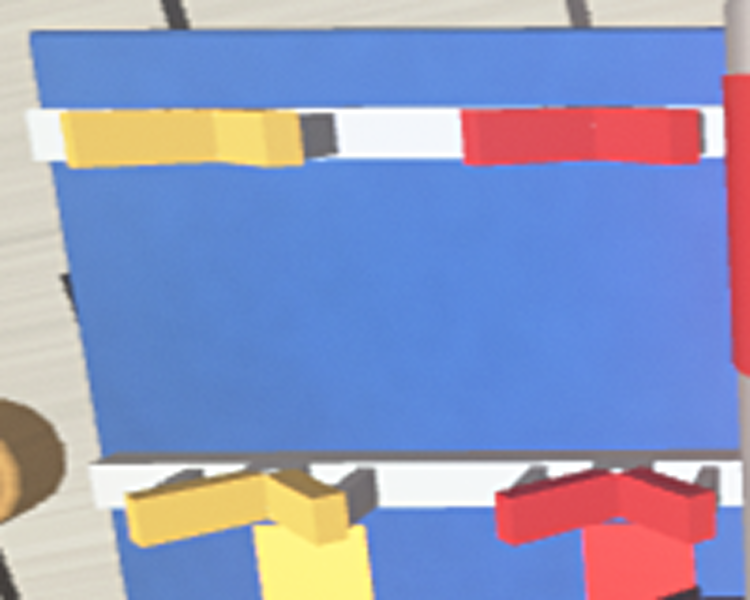

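Run:
```python
from h import *
f=np.load('w4.npy',allow_pickle=True).item()
yaw=np.radians(-11.1); ex=np.array([np.cos(yaw),np.sin(yaw)]); ey=np.array([-ex[1],ex[0]])
O=ex*(np.array([.44514,.00481])@ex+.07)+ey*(np.array([.49840,-.09541])@ey+.1); print('O',O)
loc=lambda P:np.c_[(P-O)@ex,(P-O)@ey].round(4).tolist()
print('folds near y,r',loc(onz(f,[[142.6,156],[243.1,156]],.0294)))
print('folds far y,r',loc(onz(f,[[156.5,246],[249,245.5]],.0294)),loc(onz(f,[[157,252.5],[250.3,252]],.0294)))
for z in (.045,.051): print('tips near yel,red L/R at',z,loc(onz(f,[[101,156],[165,156],[208,156],[272,156]],z)))
print('near rail row edges',loc(onz(f,[[190,148.5],[190,161.5]],.045)),'far',loc(onz(f,[[215,243],[215,254]],.045)))
s=r.get_state(); Rt=q2R(s['tool_rot']); 
for uv in ([322,117],[322,139],[322,222]):
    for z in (.217,.232): print('held',uv,z,Rt.inv().apply(np.r_[onz(f,uv,z)[0],z]-s['tool_pos']).round(4))
print('RG',O+.045*ey,'YG',O-.045*ey)
```

```text
O [0.51612315 0.00301925]
folds near y,r [[-0.0454, -0.0464], [-0.045, 0.0427]]
folds far y,r [[0.0381, -0.0451], [0.038, 0.0429]] [[0.0446, -0.0455], [0.0445, 0.0437]]
tips near yel,red L/R at 0.045 [[-0.0461, -0.0737], [-0.0459, -0.0197], [-0.0457, 0.0166], [-0.0455, 0.0706]]
tips near yel,red L/R at 0.051 [[-0.0464, -0.07], [-0.0461, -0.0171], [-0.046, 0.0185], [-0.0457, 0.0714]]
near rail row edges [[-0.0519, 0.002], [-0.0413, 0.0009]] far [[0.0308, 0.0158], [0.0412, 0.0149]]
held [322, 117] 0.217 [0.0776 0.0001 0.0031]
held [322, 117] 0.232 [ 0.0767  0.0001 -0.0119]
held [322, 139] 0.217 [0.0701 0.0001 0.0031]
held [322, 139] 0.232 [ 0.07    0.0001 -0.0119]
held [322, 222] 0.217 [0.0394 0.     0.0031]
held [322, 222] 0.232 [ 0.0429  0.0001 -0.0119]
RG [0.52478664 0.04717742] YG [ 0.50745966 -0.04113892]
```

Run:
```python
from h import *
plan([((.5265,.0469,.11),168.9)])
```

```text
to [0.5265 0.0469 0.11  ] 168.9 d [ 0.24 -1.7   2.75] w [ 0.01 -0.01 -0.05] rows 3.1
```

Emit:
{"name": "apply_moves", "arguments": {"commands": [{"x": 0.1, "y": -0.7, "z": 0.3, "wx": 0, "wy": 0, "wz": 0}, {"x": 0.2, "y": -1.3, "z": 0.9, "wx": 0, "wy": 0, "wz": 0}, {"x": 0.24, "y": -1.7, "z": 1.7, "wx": 0, "wy": 0, "wz": -0.05}, {"x": 0.24, "y": -1.7, "z": 2.4, "wx": 0, "wy": 0, "wz": -0.05}, {"x": 0.24, "y": -1.7, "z": 2.75, "wx": 0, "wy": 0, "wz": -0.05}]}}

```text
time: 5.8
tool_pos: [0.525, 0.0442, 0.1074]
tool_rot: [-0.002, 0.098, 0.995, -0.001]
ft_force: [0.2, 0.3, -2.6]
gripper_width: 0.0312
finger_force: 30.0
```

Emit:
{"name": "apply_moves", "arguments": {"commands": [{"x": 0, "y": 0, "z": 0, "wx": 0, "wy": 0, "wz": 0}, {"x": 0, "y": 0, "z": 0, "wx": 0, "wy": 0, "wz": 0}, {"x": 0, "y": 0, "z": 0, "wx": 0, "wy": 0, "wz": 0}, {"x": 0, "y": 0, "z": 0, "wx": 0, "wy": 0, "wz": 0}, {"x": 0, "y": 0, "z": 0, "wx": 0, "wy": 0, "wz": 0}]}}

```text
time: 6.22
tool_pos: [0.5278, 0.0457, 0.1113]
tool_rot: [0.001, 0.098, 0.995, 0.0]
ft_force: [-0.1, -1.1, -3.4]
gripper_width: 0.0312
finger_force: 30.0
```

Run:
```python
from h import *
print(r.get_state()['tool_pos'],r.get_state()['ft_force'])
plan([((.5265,.0469,.062),168.9)])
```

```text
[0.52776496 0.04574429 0.11132515] [-0.07409265 -1.10013856 -3.38618749]
to [0.5265 0.0469 0.062 ] 168.9 d [0.04 0.02 1.23] w [ 0.01  0.03 -0.03] rows 1.2
```

Emit:
{"name": "apply_moves", "arguments": {"commands": [{"x": 0.04, "y": 0.02, "z": 0.3, "wx": 0, "wy": 0.03, "wz": -0.03}, {"x": 0.04, "y": 0.02, "z": 0.6, "wx": 0, "wy": 0.03, "wz": -0.03}, {"x": 0.04, "y": 0.02, "z": 0.9, "wx": 0, "wy": 0.03, "wz": -0.03}, {"x": 0.04, "y": 0.02, "z": 1.1, "wx": 0, "wy": 0.03, "wz": -0.03}, {"x": 0.04, "y": 0.02, "z": 1.2, "wx": 0, "wy": 0.03, "wz": -0.03}]}}

```text
time: 6.63
tool_pos: [0.5255, 0.0464, 0.0618]
tool_rot: [-0.001, 0.097, 0.995, 0.0]
ft_force: [0.5, -0.2, -3.0]
gripper_width: 0.031
finger_force: 30.0
```

Emit:
{"name": "apply_moves", "arguments": {"commands": [{"x": 0, "y": 0, "z": 0, "wx": 0, "wy": 0, "wz": 0}, {"x": 0, "y": 0, "z": 0, "wx": 0, "wy": 0, "wz": 0}, {"x": 0, "y": 0, "z": 0, "wx": 0, "wy": 0, "wz": 0}, {"x": 0, "y": 0, "z": 0, "wx": 0, "wy": 0, "wz": 0}]}}

```text
time: 6.97
tool_pos: [0.5259, 0.0464, 0.0627]
tool_rot: [-0.001, 0.097, 0.995, 0.0]
ft_force: [0.7, -0.1, -3.0]
gripper_width: 0.0314
finger_force: 30.0
```

Run:
```python
from h import *
print(r.get_state()['tool_pos'],r.get_state()['ft_force'])
plan([((.5265,.0469,.056),168.9)])
```

```text
[0.52590325 0.04644606 0.06271878] [ 0.73592177 -0.09711511 -3.00704534]
to [0.5265 0.0469 0.056 ] 168.9 d [-0.01  0.01  0.17] w [ 0.01 -0.02 -0.  ] rows 0.2
```

Emit:
{"name": "apply_moves", "arguments": {"commands": [{"x": 0, "y": 0.01, "z": 0.05, "wx": 0, "wy": 0, "wz": 0}, {"x": 0, "y": 0.01, "z": 0.1, "wx": 0, "wy": 0, "wz": 0}, {"x": 0, "y": 0.01, "z": 0.15, "wx": 0, "wy": 0, "wz": 0}, {"x": 0, "y": 0.01, "z": 0.15, "wx": 0, "wy": 0, "wz": 0}]}}

```text
time: 7.3
tool_pos: [0.5256, 0.0458, 0.0563]
tool_rot: [-0.001, 0.097, 0.995, -0.001]
ft_force: [0.1, -1.7, 0.8]
gripper_width: 0.031
finger_force: 30.0
```

Emit:
{"name": "apply_moves", "arguments": {"commands": [{"x": 0, "y": 0, "z": 0.02, "wx": 0, "wy": 0, "wz": 0}, {"x": 0, "y": 0, "z": 0.04, "wx": 0, "wy": 0, "wz": 0}, {"x": 0, "y": 0, "z": 0.04, "wx": 0, "wy": 0, "wz": 0}]}}

```text
time: 7.55
tool_pos: [0.5255, 0.045, 0.0554]
tool_rot: [-0.001, 0.097, 0.995, -0.001]
ft_force: [-1.3, -3.7, 9.8]
gripper_width: 0.0313
finger_force: 30.0
```

Emit:
{"name": "apply_moves", "arguments": {"commands": [{"x": 0, "y": -0.03, "z": 0, "wx": 0, "wy": 0, "wz": 0}, {"x": 0, "y": -0.03, "z": 0, "wx": 0, "wy": 0, "wz": 0}, {"x": 0, "y": -0.03, "z": 0, "wx": 0, "wy": 0, "wz": 0}]}}

```text
time: 7.8
tool_pos: [0.5255, 0.0446, 0.055]
tool_rot: [-0.001, 0.097, 0.995, -0.0]
ft_force: [-1.0, -2.7, 6.8]
gripper_width: 0.0314
finger_force: 30.0
```

Emit:
{"name": "apply_moves", "arguments": {"commands": [{"x": 0, "y": 0, "z": 0, "wx": 0, "wy": 0, "wz": 0}, {"x": 0, "y": 0, "z": 0, "wx": 0, "wy": 0, "wz": 0}, {"x": 0, "y": 0, "z": 0, "wx": 0, "wy": 0, "wz": 0}, {"x": 0, "y": 0, "z": 0, "wx": 0, "wy": 0, "wz": 0}, {"x": 0, "y": 0, "z": 0, "wx": 0, "wy": 0, "wz": 0}], "gripper": -1}}

```text
time: 8.22
tool_pos: [0.5253, 0.046, 0.0544]
tool_rot: [-0.001, 0.097, 0.995, 0.0]
ft_force: [-0.3, -0.7, 0.1]
gripper_width: 0.0627
finger_force: 0.0
```

Emit:
{"name": "apply_moves", "arguments": {"commands": [{"x": 0, "y": 0, "z": 0, "wx": 0, "wy": 0, "wz": 0}, {"x": 0, "y": 0, "z": 0, "wx": 0, "wy": 0, "wz": 0}, {"x": 0, "y": 0, "z": 0, "wx": 0, "wy": 0, "wz": 0}, {"x": 0, "y": 0, "z": 0, "wx": 0, "wy": 0, "wz": 0}]}}

```text
time: 8.55
tool_pos: [0.5253, 0.0456, 0.0545]
tool_rot: [-0.001, 0.097, 0.995, 0.0]
ft_force: [0.0, 0.1, -0.3]
gripper_width: 0.0871
finger_force: 0.0
```

Run:
```python
from h import *
plan([((.5255,.0450,.20),168.9),((.54,.21,.22),175),((.508,.3695,.12),178.5)])
```

```text
to [0.5255 0.045  0.2   ] 168.9 d [ 0.   -0.01 -3.64] w [ 0.   -0.03  0.  ] rows 3.5
to [0.54 0.21 0.22] 175 d [ 0.44  4.11 -0.5 ] w [ 0.    0.   -1.22] rows 4.0
to [0.508  0.3695 0.12  ] 178.5 d [1.14 3.91 2.5 ] w [ 0.   0.  -0.7] rows 4.6
```

Emit:
{"name": "apply_moves", "arguments": {"commands": [{"x": 0, "y": 0, "z": -0.5, "wx": 0, "wy": 0, "wz": 0}, {"x": 0, "y": 0, "z": -1.3, "wx": 0, "wy": 0, "wz": 0}, {"x": 0, "y": 0, "z": -2.2, "wx": 0, "wy": 0, "wz": 0}, {"x": 0, "y": 0, "z": -3.0, "wx": 0, "wy": 0, "wz": 0}, {"x": 0, "y": 0, "z": -3.64, "wx": 0, "wy": 0, "wz": 0}]}}

```text
time: 8.97
tool_pos: [0.5259, 0.0456, 0.2025]
tool_rot: [-0.0, 0.097, 0.995, 0.0]
ft_force: [1.2, -0.3, -0.5]
gripper_width: 0.0883
finger_force: 0.0
```

Emit:
{"name": "apply_moves", "arguments": {"commands": [{"x": 0.2, "y": 0.9, "z": -0.5, "wx": 0, "wy": 0, "wz": -0.3}, {"x": 0.3, "y": 1.9, "z": -0.5, "wx": 0, "wy": 0, "wz": -0.6}, {"x": 0.44, "y": 2.9, "z": -0.5, "wx": 0, "wy": 0, "wz": -1.22}, {"x": 0.44, "y": 3.9, "z": -0.5, "wx": 0, "wy": 0, "wz": -1.22}, {"x": 0.44, "y": 4.11, "z": -0.5, "wx": 0, "wy": 0, "wz": -1.22}]}}

```text
time: 9.38
tool_pos: [0.5397, 0.2195, 0.221]
tool_rot: [-0.0, 0.039, 0.999, 0.004]
ft_force: [0.9, 1.3, -0.6]
gripper_width: 0.0883
finger_force: 0.0
```

Emit:
{"name": "apply_moves", "arguments": {"commands": [{"x": 0.3, "y": 1.0, "z": 0.3, "wx": 0, "wy": 0, "wz": -0.3}, {"x": 0.6, "y": 2.0, "z": 0.9, "wx": 0, "wy": 0, "wz": -0.5}, {"x": 0.9, "y": 2.9, "z": 1.6, "wx": 0, "wy": 0, "wz": -0.7}, {"x": 1.14, "y": 3.6, "z": 2.2, "wx": 0, "wy": 0, "wz": -0.7}, {"x": 1.14, "y": 3.91, "z": 2.5, "wx": 0, "wy": 0, "wz": -0.7}]}}

```text
time: 9.8
tool_pos: [0.5046, 0.3741, 0.1184]
tool_rot: [-0.003, 0.011, 1.0, 0.001]
ft_force: [-0.8, 0.6, 0.4]
gripper_width: 0.088
finger_force: 0.0
```

Emit:
{"name": "apply_moves", "arguments": {"commands": [{"x": 0, "y": 0, "z": 0, "wx": 0, "wy": 0, "wz": 0}, {"x": 0, "y": 0, "z": 0, "wx": 0, "wy": 0, "wz": 0}, {"x": 0, "y": 0, "z": 0, "wx": 0, "wy": 0, "wz": 0}, {"x": 0, "y": 0, "z": 0, "wx": 0, "wy": 0, "wz": 0}, {"x": 0, "y": 0, "z": 0, "wx": 0, "wy": 0, "wz": 0}]}}

```text
time: 10.22
tool_pos: [0.5094, 0.3685, 0.1214]
tool_rot: [-0.0, 0.014, 1.0, 0.0]
ft_force: [1.0, -0.2, 0.7]
gripper_width: 0.0879
finger_force: 0.0
```

Run:
```python
from h import *
f=r.grab_frame('wrist'); save('w5',f); np.save('w5.npy',f,allow_pickle=True)
h=hsv(f); H,S,V=[h[...,i].astype(int) for i in range(3)]
for t in blobs(box((S>60)&(V>150)&(H>20)&(H<35),250,80,400,230),80): P=pts(t[2]); print('band',t[0],t[1],P.min(0),P.max(0),onz(f,t[1],.02))
t=r.grab_frame('top'); np.save('t5.npy',t,allow_pickle=True)
a=f['image'][60:300,220:420,::-1]; b=t['image'][155:275,280:420,::-1]
cv2.imwrite('pics/m5.png',np.hstack([cv2.resize(a,(400,480)),cv2.resize(b,(400,343),interpolation=cv2.INTER_CUBIC).copy() if 0 else cv2.copyMakeBorder(cv2.resize(b,(400,343)),0,137,0,0,0)]))
print(r.get_state()['tool_pos'],r.get_state()['time'])
plan([((.5075,.3695,.05),178.5),((.5075,.3695,.023),178.5)])
```

```text
band 2281 [322.9162648  158.77202981] [299. 135.] [348. 182.] [[0.45138821 0.37053425]]
[0.50900686 0.3690446  0.12123187] 10.3167
to [0.5075 0.3695 0.05  ] 178.5 d [0.04 0.01 1.78] w [ 0.01 -0.02 -0.02] rows 1.7
to [0.5075 0.3695 0.023 ] 178.5 d [-0.   -0.    0.68] w [-0.  0. -0.] rows 0.7
```

View pics/m5.png

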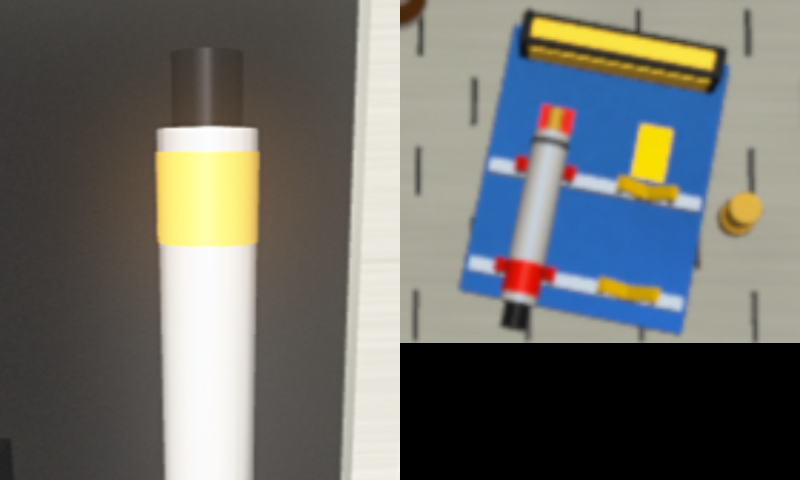

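Red lies in both red grooves with its nozzle to the lamp. The yellow injector is centred between the open fingers, its band around (323,159). Grasping it now.

Emit:
{"name": "apply_moves", "arguments": {"commands": [{"x": 0.08, "y": 0.01, "z": 0.6, "wx": 0, "wy": 0, "wz": 0}, {"x": 0.08, "y": 0.01, "z": 1.2, "wx": 0, "wy": 0, "wz": 0}, {"x": 0.08, "y": 0.01, "z": 1.7, "wx": 0, "wy": 0, "wz": 0}, {"x": 0.08, "y": 0.01, "z": 2.0, "wx": 0, "wy": 0, "wz": 0}, {"x": 0.08, "y": 0.01, "z": 2.15, "wx": 0, "wy": 0, "wz": 0}]}}

```text
time: 10.73
tool_pos: [0.5043, 0.3696, 0.033]
tool_rot: [-0.002, 0.013, 1.0, -0.001]
ft_force: [-0.4, -1.9, -0.3]
gripper_width: 0.088
finger_force: 0.0
```

Emit:
{"name": "apply_moves", "arguments": {"commands": [{"x": 0, "y": 0, "z": 0, "wx": 0, "wy": 0, "wz": 0}, {"x": 0, "y": 0, "z": 0, "wx": 0, "wy": 0, "wz": 0}, {"x": 0, "y": 0, "z": 0, "wx": 0, "wy": 0, "wz": 0}, {"x": 0, "y": 0, "z": 0, "wx": 0, "wy": 0, "wz": 0}]}}

```text
time: 11.07
tool_pos: [0.5054, 0.3711, 0.0356]
tool_rot: [-0.0, 0.013, 1.0, 0.001]
ft_force: [-0.3, 1.0, 1.0]
gripper_width: 0.0878
finger_force: 0.0
```

Emit:
{"name": "apply_moves", "arguments": {"commands": [{"x": 0, "y": -0.03, "z": 0.15, "wx": 0, "wy": 0, "wz": 0}, {"x": 0, "y": -0.03, "z": 0.29, "wx": 0, "wy": 0, "wz": 0}, {"x": 0, "y": -0.03, "z": 0.29, "wx": 0, "wy": 0, "wz": 0}, {"x": 0, "y": -0.03, "z": 0.29, "wx": 0, "wy": 0, "wz": 0}]}}

```text
time: 11.4
tool_pos: [0.5043, 0.3691, 0.0222]
tool_rot: [-0.002, 0.013, 1.0, -0.0]
ft_force: [-0.2, -0.0, 0.4]
gripper_width: 0.088
finger_force: 0.0
```

Emit:
{"name": "apply_moves", "arguments": {"commands": [{"x": 0, "y": 0, "z": 0, "wx": 0, "wy": 0, "wz": 0}, {"x": 0, "y": 0, "z": 0, "wx": 0, "wy": 0, "wz": 0}, {"x": 0, "y": 0, "z": 0, "wx": 0, "wy": 0, "wz": 0}, {"x": 0, "y": 0, "z": 0, "wx": 0, "wy": 0, "wz": 0}, {"x": 0, "y": 0, "z": 0, "wx": 0, "wy": 0, "wz": 0}], "gripper": 1}}

```text
time: 11.82
tool_pos: [0.5046, 0.3695, 0.0229]
tool_rot: [-0.001, 0.013, 1.0, 0.0]
ft_force: [-0.1, 0.1, 0.2]
gripper_width: 0.0573
finger_force: 0.0
```

Emit:
{"name": "apply_moves", "arguments": {"commands": [{"x": 0, "y": 0, "z": 0, "wx": 0, "wy": 0, "wz": 0}, {"x": 0, "y": 0, "z": 0, "wx": 0, "wy": 0, "wz": 0}, {"x": 0, "y": 0, "z": 0, "wx": 0, "wy": 0, "wz": 0}, {"x": 0, "y": 0, "z": 0, "wx": 0, "wy": 0, "wz": 0}, {"x": 0, "y": 0, "z": 0, "wx": 0, "wy": 0, "wz": 0}]}}

```text
time: 12.23
tool_pos: [0.5046, 0.3693, 0.0228]
tool_rot: [-0.001, 0.013, 1.0, 0.0]
ft_force: [0.6, 0.6, 0.1]
gripper_width: 0.0313
finger_force: 30.0
```

Run:
```python
from h import *
print(r.get_state()['tool_pos'])
plan([((.506,.3695,.20),178.5),((.525,.20,.22),174),((.515,.02,.22),168.9),((.509,-.042,.12),168.9)])
```

```text
[0.50461375 0.36933103 0.02278258]
to [0.506  0.3695 0.2   ] 178.5 d [-0.02  0.01 -4.43] w [ 0.   -0.03 -0.  ] rows 4.2
to [0.525 0.2   0.22 ] 174 d [-0.59 -4.23 -0.5 ] w [0.  0.  0.9] rows 4.1
to [0.515 0.02  0.22 ] 168.9 d [-0.22 -4.5  -0.  ] w [0.   0.   1.02] rows 4.3
to [ 0.509 -0.042  0.12 ] 168.9 d [-0.15 -1.55  2.5 ] w [ 0.  0. -0.] rows 2.8
```

Emit:
{"name": "apply_moves", "arguments": {"commands": [{"x": 0, "y": 0, "z": -0.3, "wx": 0, "wy": 0, "wz": 0}, {"x": 0, "y": 0, "z": -1.0, "wx": 0, "wy": 0, "wz": 0}, {"x": 0, "y": 0, "z": -1.9, "wx": 0, "wy": 0, "wz": 0}, {"x": 0, "y": 0, "z": -2.8, "wx": 0, "wy": 0, "wz": 0}, {"x": 0, "y": 0, "z": -3.7, "wx": 0, "wy": 0, "wz": 0}]}}

```text
time: 12.65
tool_pos: [0.5043, 0.3688, 0.1725]
tool_rot: [-0.002, 0.013, 1.0, -0.0]
ft_force: [-0.2, 0.6, -3.2]
gripper_width: 0.0312
finger_force: 29.9
```

Emit:
{"name": "apply_moves", "arguments": {"commands": [{"x": -0.1, "y": -0.6, "z": -0.5, "wx": 0, "wy": 0, "wz": 0.1}, {"x": -0.2, "y": -1.4, "z": -0.9, "wx": 0, "wy": 0, "wz": 0.3}, {"x": -0.35, "y": -2.4, "z": -1.2, "wx": 0, "wy": 0, "wz": 0.5}, {"x": -0.5, "y": -3.4, "z": -1.2, "wx": 0, "wy": 0, "wz": 0.7}, {"x": -0.59, "y": -4.23, "z": -1.2, "wx": 0, "wy": 0, "wz": 0.9}]}}

```text
time: 13.07
tool_pos: [0.5247, 0.196, 0.22]
tool_rot: [-0.0, 0.054, 0.999, -0.001]
ft_force: [0.5, -0.5, -3.0]
gripper_width: 0.0309
finger_force: 29.9
```

Emit:
{"name": "apply_moves", "arguments": {"commands": [{"x": -0.05, "y": -1.0, "z": 0, "wx": 0, "wy": 0, "wz": 0.2}, {"x": -0.1, "y": -2.0, "z": 0, "wx": 0, "wy": 0, "wz": 0.5}, {"x": -0.15, "y": -3.0, "z": 0, "wx": 0, "wy": 0, "wz": 0.8}, {"x": -0.22, "y": -3.9, "z": 0, "wx": 0, "wy": 0, "wz": 1.02}, {"x": -0.22, "y": -4.5, "z": 0, "wx": 0, "wy": 0, "wz": 1.02}]}}

```text
time: 13.48
tool_pos: [0.5132, 0.0145, 0.2188]
tool_rot: [-0.002, 0.099, 0.995, -0.001]
ft_force: [0.6, 0.2, -2.5]
gripper_width: 0.0311
finger_force: 29.9
```

Emit:
{"name": "apply_moves", "arguments": {"commands": [{"x": -0.1, "y": -0.5, "z": 0, "wx": 0, "wy": 0, "wz": 0}, {"x": -0.15, "y": -1.1, "z": 0, "wx": 0, "wy": 0, "wz": 0}, {"x": -0.15, "y": -1.55, "z": 0, "wx": 0, "wy": 0, "wz": 0}, {"x": -0.15, "y": -1.55, "z": 0, "wx": 0, "wy": 0, "wz": 0}, {"x": -0.15, "y": -1.55, "z": 0, "wx": 0, "wy": 0, "wz": 0}]}}

```text
time: 13.9
tool_pos: [0.5076, -0.0434, 0.2188]
tool_rot: [-0.001, 0.098, 0.995, -0.0]
ft_force: [0.2, -0.1, -2.9]
gripper_width: 0.0311
finger_force: 29.9
```

Run:
```python
from h import *
f=r.grab_frame('wrist'); np.save('w6.npy',f,allow_pickle=True); s=r.get_state(); Rt=q2R(s['tool_rot']); print(s['time'],s['tool_pos'],s['gripper_width'])
h=hsv(f); V=h[...,2].astype(int); S=h[...,1].astype(int); H=h[...,0].astype(int)
print(V[90:150:2,322], S[90:150:2,322])
b=max(blobs(box((S>60)&(V>150)&(H>18)&(H<35),260,90,390,260),80),key=lambda t:t[0]); print(b[0],b[1],pts(b[2]).min(0),pts(b[2]).max(0))
f4=np.load('w4.npy',allow_pickle=True).item(); h=hsv(f4); print('red ref',h[90:150:2,322,2]); 
plan([((.5085,-.0415,.11),168.9),((.5085,-.0415,.063),168.9)])
```

```text
13.95 [ 0.50802607 -0.04189688  0.21888651] 0.03127297110928964
[ 81  81  83  81  82  82  84  83  83  81  84  85  87  84  85  89  86 100
 223 222 222 221 222 223 222 222 221 222 227 252] [ 22  19  22  22  25  22  24  25  25  22  24  27  26  27  27  32  36  26
  11  16  16  14  15  15  15  15  13  14  17 131]
7157 [322.42839178 187.82828001] [279. 147.] [366. 231.]
red ref [107 108 108 109 109 111 112 112 114 113 114 114 114 130 252 250 250 250
 250 250 250 249 249 249 255 255 255 255 255 255]
to [ 0.5085 -0.0415  0.11  ] 168.9 d [-0.02  0.01  2.72] w [ 0.01 -0.03 -0.  ] rows 2.6
to [ 0.5085 -0.0415  0.063 ] 168.9 d [ 0.   -0.    1.18] w [-0.  0. -0.] rows 1.1
```

Emit:
{"name": "apply_moves", "arguments": {"commands": [{"x": 0.04, "y": 0, "z": 0.5, "wx": 0, "wy": 0, "wz": 0}, {"x": 0.04, "y": 0, "z": 1.2, "wx": 0, "wy": 0, "wz": 0}, {"x": 0.04, "y": 0, "z": 1.9, "wx": 0, "wy": 0, "wz": 0}, {"x": 0.04, "y": 0, "z": 2.4, "wx": 0, "wy": 0, "wz": 0}, {"x": 0.04, "y": 0, "z": 2.6, "wx": 0, "wy": 0, "wz": 0}]}}

```text
time: 14.37
tool_pos: [0.5053, -0.0399, 0.1124]
tool_rot: [-0.003, 0.095, 0.995, 0.001]
ft_force: [-0.3, 0.9, -2.5]
gripper_width: 0.0313
finger_force: 29.9
```

Emit:
{"name": "apply_moves", "arguments": {"commands": [{"x": 0, "y": 0, "z": 0, "wx": 0, "wy": 0, "wz": 0}, {"x": 0, "y": 0, "z": 0, "wx": 0, "wy": 0, "wz": 0}, {"x": 0, "y": 0, "z": 0, "wx": 0, "wy": 0, "wz": 0}, {"x": 0, "y": 0, "z": 0, "wx": 0, "wy": 0, "wz": 0}]}}

```text
time: 14.7
tool_pos: [0.5073, -0.0418, 0.1158]
tool_rot: [0.0, 0.097, 0.995, 0.0]
ft_force: [-0.4, 0.1, -2.9]
gripper_width: 0.0314
finger_force: 29.9
```

Run:
```python
from h import *
print(r.get_state()['tool_pos'],r.get_state()['ft_force'])
plan([((.5063,-.0417,.062),168.9)])
```

```text
[ 0.50728422 -0.04178605  0.11581391] [-0.41311103  0.12735028 -2.90321041]
to [ 0.5063 -0.0417  0.062 ] 168.9 d [ 0.02 -0.    1.35] w [ 0.01 -0.    0.  ] rows 1.3
```

Emit:
{"name": "apply_moves", "arguments": {"commands": [{"x": 0.02, "y": 0, "z": 0.3, "wx": 0, "wy": 0, "wz": 0}, {"x": 0.02, "y": 0, "z": 0.6, "wx": 0, "wy": 0, "wz": 0}, {"x": 0.02, "y": 0, "z": 0.9, "wx": 0, "wy": 0, "wz": 0}, {"x": 0.02, "y": 0, "z": 1.15, "wx": 0, "wy": 0, "wz": 0}, {"x": 0.02, "y": 0, "z": 1.3, "wx": 0, "wy": 0, "wz": 0}]}}

```text
time: 15.12
tool_pos: [0.5057, -0.0418, 0.0623]
tool_rot: [-0.001, 0.097, 0.995, 0.0]
ft_force: [0.2, 0.6, -3.3]
gripper_width: 0.0315
finger_force: 29.9
```

Emit:
{"name": "apply_moves", "arguments": {"commands": [{"x": 0, "y": 0, "z": 0, "wx": 0, "wy": 0, "wz": 0}, {"x": 0, "y": 0, "z": 0, "wx": 0, "wy": 0, "wz": 0}, {"x": 0, "y": 0, "z": 0, "wx": 0, "wy": 0, "wz": 0}, {"x": 0, "y": 0, "z": 0, "wx": 0, "wy": 0, "wz": 0}]}}

```text
time: 15.45
tool_pos: [0.5058, -0.0419, 0.0631]
tool_rot: [-0.001, 0.097, 0.995, 0.0]
ft_force: [-0.3, 0.7, -2.9]
gripper_width: 0.031
finger_force: 29.9
```

Emit:
{"name": "apply_moves", "arguments": {"commands": [{"x": 0, "y": 0, "z": 0.05, "wx": 0, "wy": 0, "wz": 0}, {"x": 0, "y": 0, "z": 0.1, "wx": 0, "wy": 0, "wz": 0}, {"x": 0, "y": 0, "z": 0.15, "wx": 0, "wy": 0, "wz": 0}, {"x": 0, "y": 0, "z": 0.16, "wx": 0, "wy": 0, "wz": 0}]}}

```text
time: 15.78
tool_pos: [0.5054, -0.0422, 0.056]
tool_rot: [-0.001, 0.097, 0.995, -0.0]
ft_force: [-0.1, -1.5, 0.1]
gripper_width: 0.031
finger_force: 30.0
```

Emit:
{"name": "apply_moves", "arguments": {"commands": [{"x": 0, "y": 0, "z": 0.02, "wx": 0, "wy": 0, "wz": 0}, {"x": 0, "y": 0, "z": 0.04, "wx": 0, "wy": 0, "wz": 0}, {"x": 0, "y": 0, "z": 0.04, "wx": 0, "wy": 0, "wz": 0}]}}

```text
time: 16.03
tool_pos: [0.5053, -0.0431, 0.055]
tool_rot: [-0.001, 0.097, 0.995, -0.001]
ft_force: [-0.5, -2.5, 4.0]
gripper_width: 0.0312
finger_force: 30.0
```

Emit:
{"name": "apply_moves", "arguments": {"commands": [{"x": 0, "y": -0.03, "z": 0.01, "wx": 0, "wy": 0, "wz": 0}, {"x": 0, "y": -0.03, "z": 0.01, "wx": 0, "wy": 0, "wz": 0}, {"x": 0, "y": -0.03, "z": 0.01, "wx": 0, "wy": 0, "wz": 0}]}}

```text
time: 16.28
tool_pos: [0.5053, -0.0435, 0.0546]
tool_rot: [-0.001, 0.097, 0.995, -0.0]
ft_force: [-0.2, -1.3, 5.1]
gripper_width: 0.0305
finger_force: 30.0
```

Emit:
{"name": "apply_moves", "arguments": {"commands": [{"x": 0, "y": 0, "z": 0, "wx": 0, "wy": 0, "wz": 0}, {"x": 0, "y": 0, "z": 0, "wx": 0, "wy": 0, "wz": 0}, {"x": 0, "y": 0, "z": 0, "wx": 0, "wy": 0, "wz": 0}, {"x": 0, "y": 0, "z": 0, "wx": 0, "wy": 0, "wz": 0}, {"x": 0, "y": 0, "z": 0, "wx": 0, "wy": 0, "wz": 0}], "gripper": -0.6}}

```text
time: 16.7
tool_pos: [0.5051, -0.0428, 0.054]
tool_rot: [-0.001, 0.097, 0.995, 0.0]
ft_force: [-0.2, -1.0, -0.0]
gripper_width: 0.0623
finger_force: 0.0
```

Emit:
{"name": "apply_moves", "arguments": {"commands": [{"x": 0, "y": 0, "z": 0, "wx": 0, "wy": 0, "wz": 0}, {"x": 0, "y": 0, "z": 0, "wx": 0, "wy": 0, "wz": 0}, {"x": 0, "y": 0, "z": 0, "wx": 0, "wy": 0, "wz": 0}]}}

```text
time: 16.95
tool_pos: [0.5051, -0.043, 0.0541]
tool_rot: [-0.001, 0.097, 0.995, 0.0]
ft_force: [-0.1, -0.0, -0.2]
gripper_width: 0.0705
finger_force: 0.0
```

Emit:
{"name": "apply_moves", "arguments": {"commands": [{"x": 0, "y": 0, "z": -0.5, "wx": 0, "wy": 0, "wz": 0}, {"x": 0, "y": 0, "z": -1.3, "wx": 0, "wy": 0, "wz": 0}, {"x": 0, "y": 0, "z": -2.2, "wx": 0, "wy": 0, "wz": 0}, {"x": 0, "y": 0, "z": -3.0, "wx": 0, "wy": 0, "wz": 0}, {"x": 0, "y": 0, "z": -3.6, "wx": 0, "wy": 0, "wz": 0}]}}

```text
time: 17.37
tool_pos: [0.5058, -0.0431, 0.2006]
tool_rot: [-0.0, 0.097, 0.995, 0.0]
ft_force: [0.3, -0.0, 0.5]
gripper_width: 0.071
finger_force: 0.0
```

Run:
```python
from h import *
t=np.load('top0.npy',allow_pickle=True).item()
for n,rd,dt,c in (('lamp',[463.774,210.71],[444.41,204.118],[458.4,211.7]),('bath',[465.788,280.757],[447,271],[459.4,279.7])):
    a=onz(t,rd,.047)[0]; b=onz(t,dt,.04)[0]; v=(b-a)/np.linalg.norm(b-a); print(n,a,b,np.linalg.norm(b-a),'ydir',np.degrees(np.arctan2(v[1],v[0])),'centre',b-.04*v)
plan([((.58,-.20,.20),200)])
print(r.get_state()['tool_pos'])
```

```text
lamp [ 0.57662574 -0.29251254] [ 0.59472708 -0.24753183] 0.048486308781984 ydir 68.0789381615767 centre [ 0.57979393 -0.2846398 ]
bath [ 0.40462257 -0.28949332] [ 0.42837194 -0.24736408] 0.048362227962117615 ydir 60.588889908392325 centre [ 0.40872903 -0.28220882]
to [ 0.58 -0.2   0.2 ] 200 d [-2.58 -3.49  0.01] w [ 0.01 -0.01 -6.22] rows 4.3
[ 0.5058243  -0.04309572  0.20059689]
```

Run:
```python
from h import *
plan([((.565,-.19,.20),163),((.622,-.341,.18),158)])
```

```text
to [ 0.565 -0.19   0.2  ] 163 d [-2.16 -3.32  0.01] w [ 0.01 -0.01  1.18] rows 3.8
to [ 0.622 -0.341  0.18 ] 158 d [-2.47 -3.19  0.5 ] w [-0.  0.  1.] rows 3.9
```

Emit:
{"name": "apply_moves", "arguments": {"commands": [{"x": -0.5, "y": -0.8, "z": 0, "wx": 0, "wy": 0, "wz": 0.3}, {"x": -1.0, "y": -1.6, "z": 0, "wx": 0, "wy": 0, "wz": 0.6}, {"x": -1.5, "y": -2.4, "z": 0, "wx": 0, "wy": 0, "wz": 0.9}, {"x": -2.0, "y": -3.1, "z": 0, "wx": 0, "wy": 0, "wz": 1.18}, {"x": -2.16, "y": -3.32, "z": 0, "wx": 0, "wy": 0, "wz": 1.18}], "gripper": 1}}

```text
time: 17.78
tool_pos: [0.5655, -0.1972, 0.1977]
tool_rot: [-0.0, 0.152, 0.988, -0.002]
ft_force: [0.2, -0.8, -0.5]
gripper_width: 0.0392
finger_force: 0.0
```

Emit:
{"name": "apply_moves", "arguments": {"commands": [{"x": -0.5, "y": -0.6, "z": 0.1, "wx": 0, "wy": 0, "wz": 0.3}, {"x": -1.0, "y": -1.3, "z": 0.2, "wx": 0, "wy": 0, "wz": 0.6}, {"x": -1.5, "y": -2.0, "z": 0.3, "wx": 0, "wy": 0, "wz": 0.8}, {"x": -2.0, "y": -2.7, "z": 0.4, "wx": 0, "wy": 0, "wz": 1.0}, {"x": -2.47, "y": -3.19, "z": 0.5, "wx": 0, "wy": 0, "wz": 1.0}]}}

```text
time: 18.2
tool_pos: [0.621, -0.3443, 0.1771]
tool_rot: [-0.002, 0.192, 0.981, -0.001]
ft_force: [0.5, -0.3, 0.3]
gripper_width: 0.0061
finger_force: 0.0
```

Emit:
{"name": "apply_moves", "arguments": {"commands": [{"x": 0, "y": 0, "z": 0, "wx": 0, "wy": 0, "wz": 0}, {"x": 0, "y": 0, "z": 0, "wx": 0, "wy": 0, "wz": 0}, {"x": 0, "y": 0, "z": 0, "wx": 0, "wy": 0, "wz": 0}, {"x": 0, "y": 0, "z": 0, "wx": 0, "wy": 0, "wz": 0}, {"x": 0, "y": 0, "z": 0, "wx": 0, "wy": 0, "wz": 0}]}}

```text
time: 18.62
tool_pos: [0.622, -0.339, 0.1781]
tool_rot: [-0.001, 0.19, 0.982, 0.0]
ft_force: [-0.1, 0.5, -0.5]
gripper_width: -0.0001
finger_force: 0.0
```

Run:
```python
from h import *
f=r.grab_frame('wrist'); np.save('w7.npy',f,allow_pickle=True); s=r.get_state(); print(s['time'],s['tool_pos'],s['tool_rot'],s['gripper_width'])
t=r.grab_frame('top'); np.save('t7.npy',t,allow_pickle=True)
h=hsv(f); H,S,V=[h[...,i].astype(int) for i in range(3)]
for n,m,z in (('green',(S>100)&(H>45)&(H<80)&(V>60),.048),('dot',(S<40)&(V>220),.04)):
    for b in blobs(box(m,150,60,640,330),60): P=pts(b[2]); print(n,b[0],b[1],P.min(0),P.max(0),onz(f,b[1],z))
a=cv2.resize(f['image'][...,::-1],(480,360)); b=cv2.resize(t['image'][150:280,290:410,::-1],(320,347)); cv2.imwrite('pics/m7.png',np.hstack([a,cv2.copyMakeBorder(b,0,13,0,0,0)]))
```

```text
18.6667 [ 0.62200271 -0.33932342  0.17815658] [-1.31169615e-03  1.89754216e-01  9.81830696e-01  3.19548149e-04] 0.0005542343370230039
green 366 [358.04644809 152.72131148] [353. 135.] [363. 171.] [[ 0.57455669 -0.29264747]]
dot 1634 [189.50244798 152.30905753] [169. 125.] [208. 179.] [[ 0.52834572 -0.40756317]]
dot 205 [423.53170732 153.41463415] [416. 146.] [431. 161.] [[ 0.59360934 -0.24721653]]
```

View pics/m7.png

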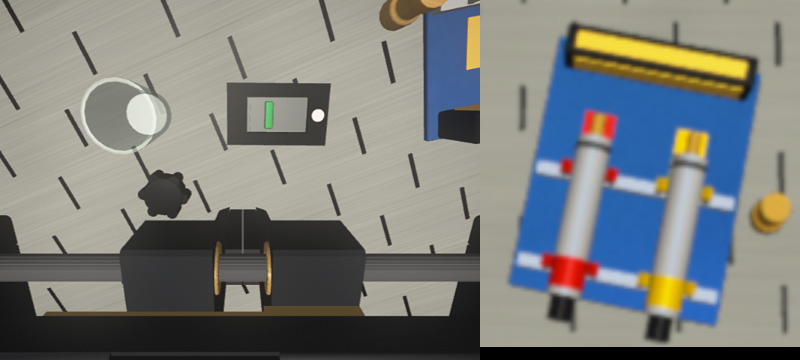

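Wrist view (full-size pixels): green ridge at (358,153), dot at (424,153), beaker about (165,153), knob about (218,260). Top view: both injectors lie in their own colour's grooves with nozzles to the lamp. Next I'll bring the closed fingers down behind the ridge.

Run:
```python
from h import *
t=np.load('t7.npy',allow_pickle=True).item(); 
h=hsv(t); H,S,V=[h[...,i].astype(int) for i in range(3)]
O=np.array([.51612,.00302]); y=np.radians(-11.1); ex=np.array([np.cos(y),np.sin(y)]); ey=np.array([-ex[1],ex[0]])
m=(V<60)&(S<120)
for b in blobs(box(m,300,252,360,285),8): g=onz(t,b[1],.052)[0]-O; print('plug?',b[0],b[1],g@ex,g@ey)
f=np.load('w7.npy',allow_pickle=True).item()
print('beaker rim ~',onz(f,[160,153],.075),'knob',onz(f,[218,260],.03))
plan([((.562,-.3235,.09),157.5),((.562,-.3235,.0615),157.5)])
```

```text
plug? 66 [320.24242424 265.15151515] -0.08598532772222424 0.04163129917189432
plug? 57 [356.15789474 272.68421053] -0.08666782445249102 -0.046731409717031894
beaker rim ~ [[ 0.52553816 -0.41291047]] knob [[ 0.61374843 -0.42980542]]
to [ 0.562  -0.3235  0.09  ] 157.5 d [ 1.54 -0.18  2.21] w [-0.   -0.03  0.12] rows 2.6
to [ 0.562  -0.3235  0.0615] 157.5 d [-0.   -0.    0.71] w [-0.  0. -0.] rows 0.7
```

Emit:
{"name": "apply_moves", "arguments": {"commands": [{"x": 0.5, "y": -0.1, "z": 0.4, "wx": 0, "wy": 0, "wz": 0.1}, {"x": 1.0, "y": -0.18, "z": 1.0, "wx": 0, "wy": 0, "wz": 0.12}, {"x": 1.4, "y": -0.18, "z": 1.6, "wx": 0, "wy": 0, "wz": 0.12}, {"x": 1.54, "y": -0.18, "z": 2.0, "wx": 0, "wy": 0, "wz": 0.12}, {"x": 1.54, "y": -0.18, "z": 2.21, "wx": 0, "wy": 0, "wz": 0.12}]}}

```text
time: 19.13
tool_pos: [0.5589, -0.3233, 0.0876]
tool_rot: [-0.004, 0.196, 0.981, 0.0]
ft_force: [0.8, -0.7, 0.2]
gripper_width: 0.0004
finger_force: 0.0
```

Emit:
{"name": "apply_moves", "arguments": {"commands": [{"x": 0, "y": 0, "z": 0, "wx": 0, "wy": 0, "wz": 0}, {"x": 0, "y": 0, "z": 0, "wx": 0, "wy": 0, "wz": 0}, {"x": 0, "y": 0, "z": 0, "wx": 0, "wy": 0, "wz": 0}, {"x": 0, "y": 0, "z": 0, "wx": 0, "wy": 0, "wz": 0}]}}

```text
time: 19.47
tool_pos: [0.5634, -0.3249, 0.0907]
tool_rot: [0.0, 0.196, 0.981, -0.0]
ft_force: [-0.6, -0.3, 0.3]
gripper_width: 0.0008
finger_force: 0.0
```

Run:
```python
from h import *
print(r.get_state()['tool_pos'])
plan([((.562,-.3235,.0625),157.5)])
```

```text
[ 0.56337692 -0.3248643   0.09073401]
to [ 0.562  -0.3235  0.0625] 157.5 d [0.05 0.02 0.71] w [-0.    0.01 -0.02] rows 0.7
```

Emit:
{"name": "apply_moves", "arguments": {"commands": [{"x": 0.05, "y": 0.02, "z": 0.2, "wx": 0, "wy": 0, "wz": 0}, {"x": 0.05, "y": 0.02, "z": 0.4, "wx": 0, "wy": 0, "wz": 0}, {"x": 0.05, "y": 0.02, "z": 0.6, "wx": 0, "wy": 0, "wz": 0}, {"x": 0.05, "y": 0.02, "z": 0.68, "wx": 0, "wy": 0, "wz": 0}, {"x": 0.05, "y": 0.02, "z": 0.71, "wx": 0, "wy": 0, "wz": 0}]}}

```text
time: 19.88
tool_pos: [0.5594, -0.3226, 0.0596]
tool_rot: [-0.002, 0.196, 0.981, 0.0]
ft_force: [0.5, 0.7, -0.3]
gripper_width: 0.0007
finger_force: 0.0
```

Emit:
{"name": "apply_moves", "arguments": {"commands": [{"x": 0, "y": 0, "z": 0.02, "wx": 0, "wy": 0, "wz": 0}, {"x": 0, "y": 0, "z": 0.02, "wx": 0, "wy": 0, "wz": 0}, {"x": 0, "y": 0, "z": 0.02, "wx": 0, "wy": 0, "wz": 0}]}}

```text
time: 20.13
tool_pos: [0.5604, -0.3231, 0.0604]
tool_rot: [-0.001, 0.196, 0.981, -0.0]
ft_force: [-0.4, -0.7, 0.3]
gripper_width: 0.0003
finger_force: 0.0
```

Emit:
{"name": "apply_moves", "arguments": {"commands": [{"x": 0, "y": 0.06, "z": 0, "wx": 0, "wy": 0, "wz": 0}, {"x": 0, "y": 0.12, "z": 0, "wx": 0, "wy": 0, "wz": 0}, {"x": 0, "y": 0.18, "z": 0, "wx": 0, "wy": 0, "wz": 0}, {"x": 0, "y": 0.24, "z": 0, "wx": 0, "wy": 0, "wz": 0}, {"x": 0, "y": 0.3, "z": 0, "wx": 0, "wy": 0, "wz": 0}]}}

```text
time: 20.55
tool_pos: [0.565, -0.3115, 0.0603]
tool_rot: [-0.001, 0.196, 0.981, 0.0]
ft_force: [1.6, 0.2, 0.6]
gripper_width: 0.0004
finger_force: 0.0
```

Emit:
{"name": "apply_moves", "arguments": {"commands": [{"x": 0, "y": 0.05, "z": 0, "wx": 0, "wy": 0, "wz": 0}, {"x": 0, "y": 0.1, "z": 0, "wx": 0, "wy": 0, "wz": 0}]}}

```text
time: 20.72
tool_pos: [0.5664, -0.3081, 0.0602]
tool_rot: [-0.001, 0.196, 0.981, -0.0]
ft_force: [-1.1, -3.1, -0.1]
gripper_width: 0.0002
finger_force: 1.9
```

Emit:
{"name": "apply_moves", "arguments": {"commands": [{"x": 0, "y": 0.05, "z": 0, "wx": 0, "wy": 0, "wz": 0}, {"x": 0, "y": 0.1, "z": 0, "wx": 0, "wy": 0, "wz": 0}]}}

```text
time: 20.88
tool_pos: [0.5671, -0.3063, 0.0602]
tool_rot: [-0.002, 0.197, 0.98, -0.001]
ft_force: [-1.6, -3.6, 0.8]
gripper_width: 0.0003
finger_force: 1.9
```

Emit:
{"name": "apply_moves", "arguments": {"commands": [{"x": 0, "y": 0.05, "z": 0, "wx": 0, "wy": 0, "wz": 0}, {"x": 0, "y": 0.1, "z": 0, "wx": 0, "wy": 0, "wz": 0}]}}

```text
time: 21.05
tool_pos: [0.5692, -0.3012, 0.0602]
tool_rot: [-0.001, 0.196, 0.981, -0.0]
ft_force: [-1.2, -1.6, 0.8]
gripper_width: 0.0004
finger_force: 0.8
```

Emit:
{"name": "apply_moves", "arguments": {"commands": [{"x": 0, "y": 0.05, "z": 0, "wx": 0, "wy": 0, "wz": 0}, {"x": 0, "y": 0.1, "z": 0, "wx": 0, "wy": 0, "wz": 0}, {"x": 0, "y": 0.1, "z": 0, "wx": 0, "wy": 0, "wz": 0}]}}

```text
time: 21.3
tool_pos: [0.5719, -0.295, 0.0602]
tool_rot: [-0.001, 0.195, 0.981, 0.001]
ft_force: [0.7, -0.3, -0.4]
gripper_width: 0.0007
finger_force: 0.0
```

Emit:
{"name": "apply_moves", "arguments": {"commands": [{"x": 0, "y": -0.2, "z": 0, "wx": 0, "wy": 0, "wz": 0}, {"x": 0, "y": -0.4, "z": 0, "wx": 0, "wy": 0, "wz": 0}, {"x": 0, "y": -0.4, "z": -0.8, "wx": 0, "wy": 0, "wz": 0}, {"x": 0, "y": -0.4, "z": -1.7, "wx": 0, "wy": 0, "wz": 0}, {"x": -0.5, "y": -0.4, "z": -2.5, "wx": 0, "wy": 0, "wz": 0}]}}

```text
time: 21.72
tool_pos: [0.5791, -0.3202, 0.1607]
tool_rot: [-0.005, 0.197, 0.98, 0.0]
ft_force: [0.6, 0.4, 0.3]
gripper_width: 0.0008
finger_force: 0.0
```

Emit:
{"name": "apply_moves", "arguments": {"commands": [{"x": -0.6, "y": 0, "z": -0.3, "wx": 0, "wy": 0, "wz": 0}, {"x": -1, "y": 0, "z": -0.5, "wx": 0, "wy": 0, "wz": 0}, {"x": -1, "y": 0, "z": -0.5, "wx": 0, "wy": 0, "wz": 0}, {"x": -1, "y": 0, "z": -0.5, "wx": 0, "wy": 0, "wz": 0}, {"x": -1, "y": 0, "z": -0.5, "wx": 0, "wy": 0, "wz": 0}]}}

```text
time: 22.13
tool_pos: [0.6185, -0.3353, 0.1788]
tool_rot: [-0.003, 0.196, 0.981, 0.0]
ft_force: [0.1, -0.4, -1.1]
gripper_width: 0.0001
finger_force: 0.0
```

Run:
```python
from h import *
f=r.grab_frame('wrist'); h=hsv(f); H,S,V=[h[...,i].astype(int) for i in range(3)]
for n,m,z in (('green',(S>100)&(H>45)&(H<80)&(V>60),.048),('dot',(S<40)&(V>220),.04)):
    for b in blobs(box(m,150,60,640,330),60): print(n,b[0],b[1],onz(f,b[1],z))
t=r.grab_frame('top'); s=r.grab_frame('scene')
a=cv2.resize(s['image'][...,::-1],(480,360)); b=t['image'][140:300,170:540,::-1]; b=cv2.resize(b,(480,208))
cv2.imwrite('pics/m8.png',np.vstack([a,b]))
print(r.get_state()['tool_pos'],r.get_state()['time'])
```

```text
green 368 [378.70923913 159.08423913] [[ 0.58127092 -0.27612499]]
dot 1527 [187.14210871 160.78127046] [[ 0.52812219 -0.40757913]]
dot 202 [419.32673267 158.93069307] [[ 0.59363514 -0.24716105]]
[ 0.61894367 -0.33482957  0.1790081 ] 22.2833
```

View pics/m8.png

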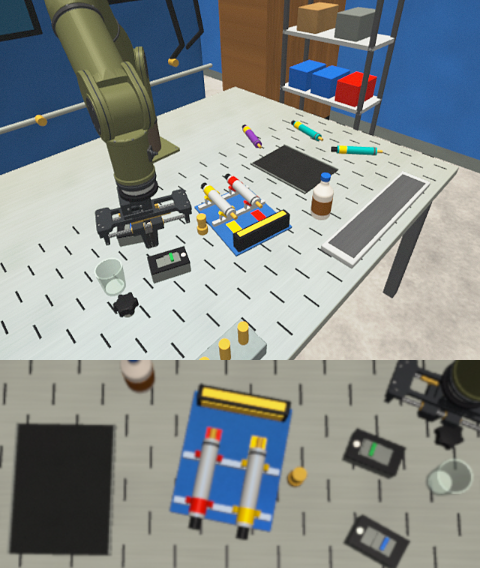

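The ridge moved 17.8 mm, to 31.5 mm from the dot, so the switch is fully on. Both injectors are cradled, the blue switch and bystanders are unmoved, and the hand is clear.

```bash
python3 -c "
from station import r
print(r.sign_off())"
```

```text
the job is handed in; nothing more can be done
None
```

Job handed in at about 22 s: both injectors lie centred in the grooves of their own colour with nozzles to the lamp, the green lamp switch was then pushed fully on, the blue switch is still off, and the gripper is clear.

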